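# Load and start the guarded burn-in tester

## Task

Put every power board lying on the blue mat flat into the black burn-in tray, one to a bay, and turn the voltage dial until its white pointer line stands at the red marker. Only then take the hook rod, reach over the guard with it and pull the red-ball switch fully over towards the guard; the hand itself must not touch the switch. Finish with the rod lying back in both slots of its rest, the boards, dial and switch as set, and the tin, reel and paddle left alone.

Things in the scene. Friction and masses are not known exactly. Their poses are not given: they have to be found in the camera images.
- tester: Grey fixed base plate, x -80 to 140, y +-130 mm, 12 mm thick; origin on the bench under the guard's middle, x away from the robot, z up. Guard: clear upright panel with a yellow frame in the plane x = 0, 260 mm wide, 10 mm thick, top 115 mm above the bench. Behind it (x = 60, y = 50 mm) the red-ball switch, before it (x = -55 mm) the rod's rest.
- switch (a joint): Toggle behind the guard, a stick with a 26 mm red ball. 0 = off, as it starts, leaning away from robot and guard; 1.0 rad = on, leaning to the guard. Swings in the tester's x-z plane about a pivot at x = 60, y = 50 mm, 34 mm above the bench; ball centre 70 mm from it: 95 mm high and 34 mm off the pivot in x at either end. About 1 N moves it; it stays where left.
- switch_tip (a point): Centre of the switch's red ball.
- rod: Hook rod, 120 g. Orange handle 130 x 18 x 20 mm (x, y, z), origin at its centre, x along it towards the hook, z up. A yellow 10 mm bar goes on along x to x = 170 mm and there bends straight down; its end is 95 mm below the handle's centre line. Starts on its rest, x along the tester's +y, hook down. Balance point about 20 mm from the origin towards the hook.
- hook_tip (a point): Lower end of the rod's hook: x = 170, z = -95 mm in the rod's frame.
- rest (a point): Home of the handle's centre: tester x = -55, y = -60 mm, 120 mm above the bench, axes as the tester's. The rest is two aluminium posts 40 mm either side of it along the tester's y, each 12 mm thick (68 mm free between them), with slots open upwards, 26 mm wide in x, floor 110 mm and rim 124 mm above the bench.
- dial (a joint): Voltage dial on a fixed grey box 120 x 120 x 45 mm: rad, grows clockwise seen from above, 0 to 3.6, stays where left (0.05 N m). Black 72 mm disc with a bar grip 66 mm long, 18 mm wide, rising 33 mm over the disc to 89 mm above the bench. A white line on one half of the bar and a black nib beyond that end are the pointer; at 0 it points along the box's x, away from the robot.
- dial_grip (a point): On the dial's axis, 76 mm above the bench, 13 mm below the top of the bar grip; its x axis runs along the bar towards the pointer.
- dial_pointer (a point): Pointer end, turning with the dial, 45 mm from the dial's axis.
- mark: Red marker on the white scale around the dial, 16 x 7 mm, fixed for the run; origin on the dial's axis, x from the axis towards the marker. The dial is right when its pointer stands at this marker.
- mark_point (a point): The point of the marker, 45 mm from the dial's axis, where the pointer end should stand.
- tray: Black fixed tray, 229 x 171 x 20 mm outside, 2 x 2 bays of 107 x 78 mm inside, walls 5 mm thick rising 20 mm above the bench, floor 5 mm above it. Origin on the bench under its centre; bay centres at x = +-56, y = +-41.5 mm, long side along x. Left or right of the tester.
- stock: Blue mat 250 x 190 x 4 mm, fixed, where the boards lie at the start, on the other side from the tray. Origin at the centre of its underside.
- board1: Green power board 90 x 60 x 5 mm (x along the 90 mm), 85 to 170 g, with a black transformer block with a yellow band in its middle, 40 mm (x) x 34 mm (y), rising to 43 mm above the underside: grip it there. The board's other parts are under 9 mm high. Origin at the centre of the underside. May be absent.
- board2: Green power board 90 x 60 x 5 mm (x along the 90 mm), 85 to 170 g, with a black transformer block with a yellow band in its middle, 40 mm (x) x 34 mm (y), rising to 43 mm above the underside: grip it there. The board's other parts are under 9 mm high. Origin at the centre of the underside. May be absent.
- board3: Green power board 90 x 60 x 5 mm (x along the 90 mm), 85 to 170 g, with a black transformer block with a yellow band in its middle, 40 mm (x) x 34 mm (y), rising to 43 mm above the underside: grip it there. The board's other parts are under 9 mm high. Origin at the centre of the underside. May be absent.
- board4: Green power board 90 x 60 x 5 mm (x along the 90 mm), 85 to 170 g, with a black transformer block with a yellow band in its middle, 40 mm (x) x 34 mm (y), rising to 43 mm above the underside: grip it there. The board's other parts are under 9 mm high. Origin at the centre of the underside. May be absent.
- tin: Blue and silver solvent tin, 50 x 85 x 102 mm, not part of the job. Origin under its centre.
- reel: Solder reel, 70 mm diameter, 50 mm high, not part of the job. Origin under its centre.
- paddle: Flat black rubber paddle, about 205 x 100 x 6 mm, not part of the job. Origin at its underside, where grip and blade meet.
Not all that is in view belongs to the job. What is shaped like the part that bears dial but orange or pink is not meant.

How it is judged:
On the way, in this order (a step that is already met when the one before it is completed fails the run):
1. all boards lie flat in bays of the tray and the dial stands at the marker, the switch still off (x of board1 in the frame of tray between -0.1 and 0.1 m and y of board1 in the frame of tray between -0.07 and 0.07 m and z of each of board1, board2, board3, board4 in the frame of tray below 0.009 m and angle between each of board1, board2, board3, board4's own z axis and vertical below 0.07 rad and x of board2 in the frame of tray between -0.1 and 0.1 m and y of board2 in the frame of tray between -0.07 and 0.07 m and x of board3 in the frame of tray between -0.1 and 0.1 m and y of board3 in the frame of tray between -0.07 and 0.07 m and x of board4 in the frame of tray between -0.1 and 0.1 m and y of board4 in the frame of tray between -0.07 and 0.07 m and horizontal distance between dial_pointer and mark_point below 0.006 m and value of joint switch below 0.3 rad), for 0.2 s.
2. the switch is pulled on by the rod (value of joint switch above 0.85 rad and horizontal distance between dial_pointer and mark_point below 0.006 m and distance between rod and rest above 0.04 m), for 0.1 s.
At the end, for the whole second after the job is handed in: Each board present flat on the tray floor (within 4 mm, tilt under 0.07 rad), at rest; pointer within 6 mm of the marker point; switch beyond 0.85 rad; rod still on its rest: handle centre within 25 mm level and 6 mm in height, tilt under 0.12, yaw within 0.15 rad (x of board1 in the frame of tray between -0.1 and 0.1 m and y of board1 in the frame of tray between -0.07 and 0.07 m and z of each of board1, board2, board3, board4 in the frame of tray below 0.009 m and angle between each of board1, board2, board3, board4's own z axis and vertical below 0.07 rad and x of board2 in the frame of tray between -0.1 and 0.1 m and y of board2 in the frame of tray between -0.07 and 0.07 m and x of board3 in the frame of tray between -0.1 and 0.1 m and y of board3 in the frame of tray between -0.07 and 0.07 m and x of board4 in the frame of tray between -0.1 and 0.1 m and y of board4 in the frame of tray between -0.07 and 0.07 m and horizontal distance between dial_pointer and mark_point below 0.006 m and value of joint switch above 0.85 rad and horizontal distance between rod and rest below 0.025 m and z of rod in the frame of rest between -0.006 and 0.006 m and angle between rod's own z axis and vertical below 0.12 rad and angle between the x axis of rod and the y axis of tester, either way round below 0.15 rad and linear speed of each of rod, board1, board2, board3, board4 below 0.02 m/s); the robot touches nothing.
It fails at once if the fingers or the arm touch the switch (contact force between any of the fingers, the arm and switch above 1 N).
It fails at once if the tin, the reel or the paddle is moved by more than 30 mm (distance of any of tin, reel, paddle from where it was at the start of the episode above 0.03 m).
Of board1, board2, board3, board4 only 3 to 4 are there at a start; the rules pass over those that are not, and their reading is None.
At some moment in a run one of board1, board2, board3, board4 may be knocked a few centimetres aside while the robot is not near it.
It also fails if it takes over 208 s, if anything falls off the work surface, if the arm or the gripper's body presses on something with over 40 N, if the wrist force passes 120 N, or if a joint passes its speed limit or range.

## Robot

A 6-joint arm with a two-finger parallel gripper is mounted at the origin on the work surface. World frame = base frame: x ahead of the robot, y to its left, z up, the work surface at z = 0. Lengths are in m, angles in rad, forces in N, time in s.
With the tool pointing down it reaches from about 0.3 to 0.775 m from the base axis. Payload 14.6 kg.
Tool frame: the origin (TCP) lies at the centre of the arm's flange, where the gripper is bolted on; the fingertips stand 199 mm ahead of it and the grasp point (between the pads) lies 180 mm ahead of it; y points along the fingers, z is the direction in which the jaws open and shut, and the axes are right-handed (so a half turn about y gives the same grasp; the last joint's range is limited). The gripper opens to 94 mm and grips with 3 to 60 N. Pads are 16 mm wide; open, the fingers measure 119 mm over their backs; the gripper's body (75 mm by 177 mm) begins 78 mm behind the grasp point.
Start: joints at [-1.215, 0.3, 1.521, -0, 1.321, -0.067], TCP at [0.226, -0.502, 0.405] pointing down, gripper open.
Joint ranges: [-3.03, 3.03], [-0.79, 2.21], [0.23, 2.52], [-1.04, 4.18], [0, 3.07], [-2.55, 2.55]. Speed limits (rad/s): [2.22, 2.22, 2.57, 3.14, 3.14, 3.14].

## Interface

Orientations are given as [roll, pitch, yaw] about the fixed x, y, z axes, in that order (R = Rz(yaw) Ry(pitch) Rx(roll)).
In Python, from bench import env, vision, workorder gives the robot as it stands.
- The arm moves only by the tool arm_command, never from a script. Its argument "steps" is a list of rows, each a list of 4 numbers: the shift along the tool's x, y, z in cm, then the turn about the tool's y in rad. A call has 1 to 5 rows; each row is the pose to reach, as a shift and turn from the pose commanded when the call began, along the tool's axes at that moment; what a row does not reach only later rows make up. A row lasts 1/8 s, in which the tool goes at most 62.5 mm and 10.7 degrees, less where a joint would pass 70% of its speed; a pose out of reach is approached as far as the arm can. A call with a gripper value outside its range is refused whole. "hand" is the opening, from 0 (shut) to 1 (fully open), set as the call begins (left out, the last holds). The fingers move at their own pace and stop on an object; "newtons" is the grip in N (left out, the last holds). Time passes only in rows, so rows that repeat a pose let the fingers close. It gives the time, the measured TCP pose, the force and the opening at its end, in the units of the state.
- env.observe(): the state, without advancing time (a new reading comes with each control period).
- vision.read_camera(name): name is "side" or "top" or "wrist"; returns the picture (480x640x3 uint8, red, green, blue); there is no depth.
- vision.camera_model(name): a dict with "fx", "fy", "cx", "cy" (pixels), "world_to_cam" (4x4, takes a point from world to camera coordinates); the wrist camera has in their place "T_tool_cam" (4x4, takes a point from camera to tool coordinates, whose origin is the TCP and whose axes are the tool frame's). Camera axes: x right, y down, z forward; pixel columns grow to the right and rows downward; lengths in m; the calibration is good to about 2 mm. A picture is of the moment at which its call begins: read the wrist's pose just before it. camera_model takes no time and is no camera call.
- workorder.sign_off(): hands the job in, once; it reports no verdict.
The state is a dict: "t": time; "qpos": joint angles; "qvel": joint speeds; "joint_torque": joint torques, N m; "tcp_pos": TCP position; "ee_rot": TCP orientation; "force": force on the tool from outside, world axes, zero at the start; "ft_torque": the same for the moment, N m; "gripper_width": opening from 0.0 (shut) to 1.0 (fully open).
Only numpy, scipy, OpenCV 4.12 (cv2) and the standard library are available. Lean on these libraries where they do the work, as an engineer would, in place of code of your own. Each camera call takes 0.05 s, during which the arm holds its last target.

## Working session

There is one attempt and no reset: what is moved stays moved. The work goes in short steps, Python scripts to look and compute and a tool call to move; the robot and the scene stay as the last step left them, time stands still between calls to the robot, and variables do not carry over. Pictures are saved under pics/ and viewed, and the job is handed in when it is done.

Besides the shell and the picture viewer there is one more tool, called after "Request:" as name(argument=value, ...) on one line, values as JSON. arm_command: Moves the arm, as the interface text tells. Its arguments: {"type":"object","properties":{"steps":{"type":"array","items":{"type":"array","items":{"type":"number"}}},"hand":{"type":"number"},"newtons":{"type":"number"}},"required":["steps"]}

```bash
ls; mkdir -p pics
python3 - <<'E'
from bench import env, vision, workorder
import cv2,numpy as np
s=env.observe(); print(s)
for n in ["side","top","wrist"]:
    im=vision.read_camera(n); cv2.imwrite(f"pics/{n}0.png",im[:,:,::-1])
    print(n,vision.camera_model(n))
E
```

```text
pics
{'t': 0.0, 'qpos': array([-1.21462025e+00,  3.00457736e-01,  1.52158250e+00, -2.36409809e-05,
        1.32071341e+00, -6.66193478e-02]), 'qvel': array([-1.74909588e-03,  1.19381412e-03, -7.01767164e-04, -8.10600868e-05,
       -2.47151588e-03,  2.08705793e-04]), 'joint_torque': array([-3.07143000e-04, -5.31807518e+01, -3.52734876e+01,  7.08905468e-02,
        2.45118613e-02, -8.67031895e-05]), 'tcp_pos': array([ 0.22564459, -0.50154197,  0.40409293]), 'ee_rot': array([-1.57195627e+00,  5.44393308e-05, -2.71879140e+00]), 'force': array([-1.43618171, -0.67619385,  0.16400653]), 'ft_torque': array([-0.0133747 , -0.02105785,  0.01875939]), 'gripper_width': 1.0017842964804742}
side {'fx': 434.62896917500734, 'fy': 434.62896917500734, 'cx': 314.59904096727047, 'cy': 234.5632771128583, 'world_to_cam': array([[-0.99303639, -0.11654391, -0.01721164,  0.43509649],
       [-0.06297382,  0.64860223, -0.75851792,  0.18876998],
       [ 0.09956415, -0.75215202, -0.65142484,  0.99432119],
       [ 0.        ,  0.        ,  0.        ,  1.        ]])}
top {'fx': 561.3522739132126, 'fy': 561.352
[... 185 characters left out ...]
-01,  1.28003505e-04, -1.78876171e-01,
         4.81345860e-01],
       [ 1.78870219e-01, -7.48464723e-03, -9.83844208e-01,
         1.60017846e+00],
       [ 0.00000000e+00,  0.00000000e+00,  0.00000000e+00,
         1.00000000e+00]])}
wrist {'fx': 352.1000525054331, 'fy': 352.1000525054331, 'cx': 321.07970750025754, 'cy': 241.6680522748979, 'T_tool_cam': array([[ 1.77522794e-03,  9.70610319e-01,  2.40650073e-01,
        -6.95503627e-02],
       [-1.47812686e-03, -2.40647643e-01,  9.70611419e-01,
         2.02663397e-02],
       [ 9.99997332e-01, -2.07876785e-03,  1.00748077e-03,
         2.32809452e-04],
       [ 0.00000000e+00,  0.00000000e+00,  0.00000000e+00,
         1.00000000e+00]])}
```

View pics/top0.png

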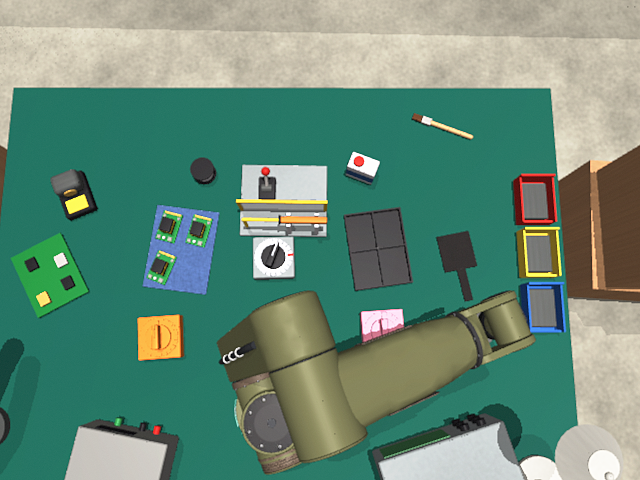

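View pics/side0.png

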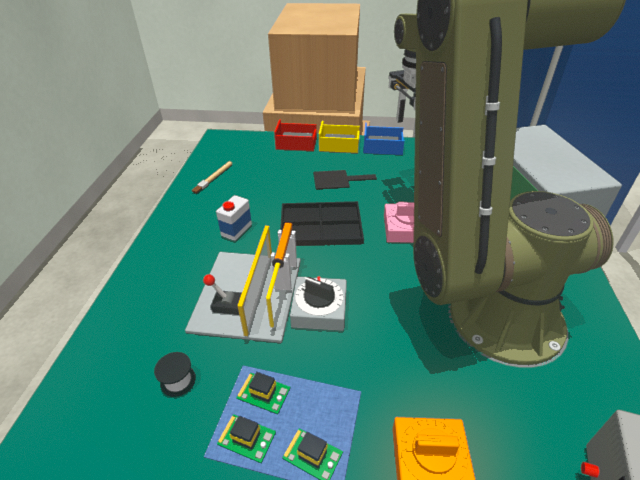

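View pics/wrist0.png

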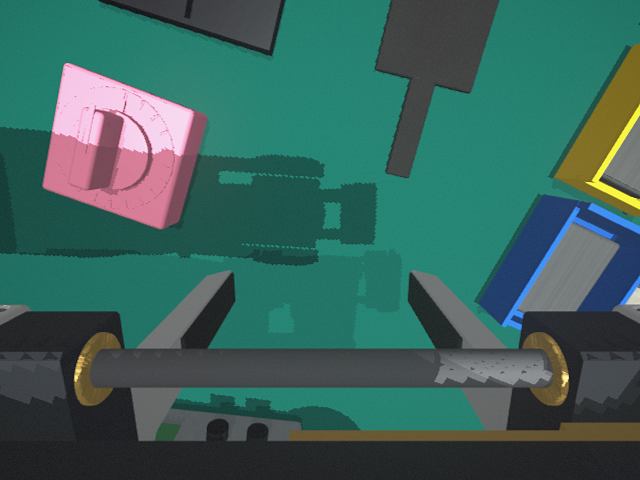

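```bash
cat > h.py <<'E'
from bench import env, vision, workorder
import cv2,numpy as np
from scipy.spatial.transform import Rotation as R
def snap(n,name=None):
    s=env.observe(); im=vision.read_camera(n)[:,:,::-1].copy()
    if name: cv2.imwrite(f"pics/{name}.png",im)
    return im,s
def cam(n,s=None):
    m=vision.camera_model(n); K=np.array([[m['fx'],0,m['cx']],[0,m['fy'],m['cy']],[0,0,1]])
    if n=='wrist':
        T=np.eye(4);T[:3,:3]=R.from_euler('xyz',s['ee_rot']).as_matrix();T[:3,3]=s['tcp_pos']
        W=np.linalg.inv(T@m['T_tool_cam'])
    else: W=m['world_to_cam']
    return K,W
def ray(c,uv):
    K,W=c; d=np.linalg.solve(K,[uv[0],uv[1],1.]); Rm=W[:3,:3]
    return -Rm.T@W[:3,3], Rm.T@d
def onz(c,uv,z):
    o,d=ray(c,uv); return o+d*(z-o[2])/d[2]
def proj(c,p):
    K,W=c; q=K@(W[:3,:3]@np.asarray(p)+W[:3,3]); return q[:2]/q[2]
def tri(*cu):
    A=np.zeros((3,3));b=np.zeros(3)
    for c,uv in cu:
        o,d=ray(c,uv); d=d/np.linalg.norm(d); P=np.eye(3)-np.outer(d,d); A+=P;b+=P@o
    p=np.linalg.solve(A,b); 
    return p,[np.round(proj(c,p)-uv,1) for c,uv in cu]
def crop(im,x0,y0,x1,y1,k,name):
    cv2.imwrite(f"pics/{name}.png",cv2.resize(im[y0:y1,x0:x1],None,fx=k,fy=k,interpolation=cv2.INTER_CUBIC))
def rel(p,yaw=None,s=None):
    """cm shifts & turn to bring the grasp point to p (world) with yaw"""
    s=s or env.observe(); e=s['ee_rot']; Rm=R.from_euler('xyz',e).as_matrix()
    d=Rm.T@(np.asarray(p)+[0,0,.18]-s['tcp_pos'])*100
    t=0 if yaw is None else -((yaw-e[2]+np.pi)%(2*np.pi)-np.pi)
    return np.round(d,2),round(t,3)
E
python3 - <<'E'
from h import *
t=cv2.imread('pics/top0.png');s=cv2.imread('pics/side0.png')
crop(t,135,150,335,290,4,'t_l'); crop(t,230,150,425,300,4,'t_r'); crop(s,180,190,360,340,4,'s_l')
E
```

```text
(no output)
```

View pics/t_l.png

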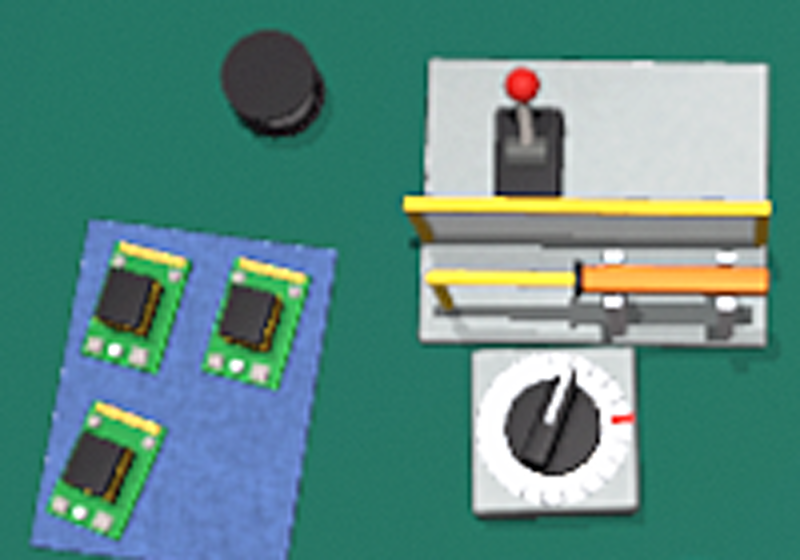

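View pics/t_r.png

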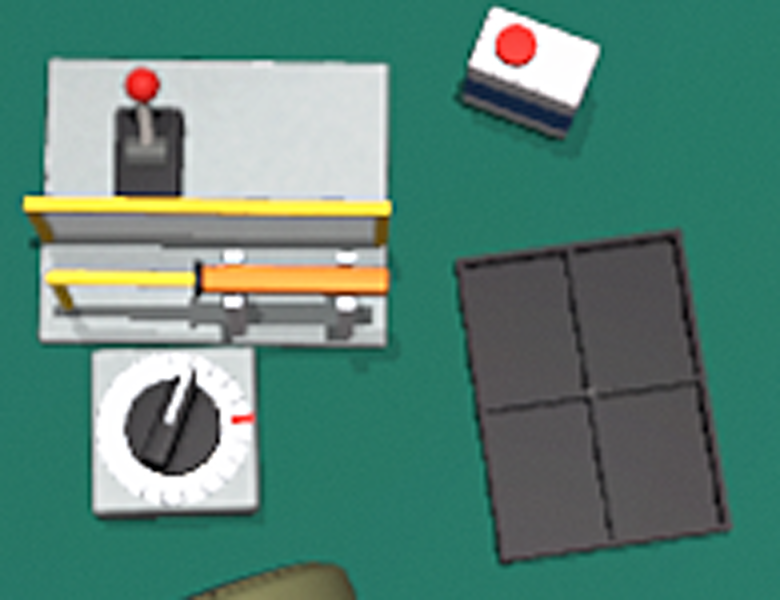

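View pics/s_l.png

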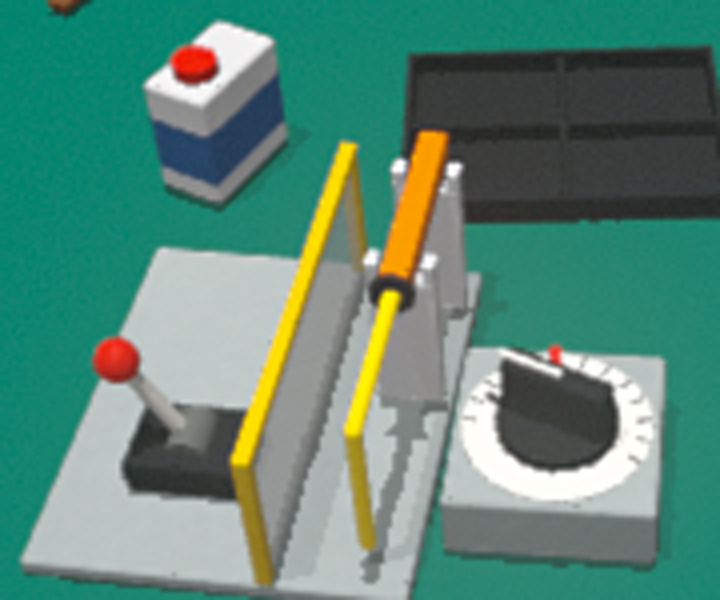

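```bash
cat > meas.py <<'E'
from h import *
def boards(im,c,lo=(90,60,60)):
    hsv=cv2.cvtColor(im,cv2.COLOR_BGR2HSV)
    blue=cv2.inRange(hsv,(100,90,60),(125,255,255))
    blue=cv2.morphologyEx(blue,cv2.MORPH_OPEN,np.ones((3,3)))
    cs,_=cv2.findContours(blue,cv2.RETR_EXTERNAL,cv2.CHAIN_APPROX_NONE)
    cs=[x for x in cs if cv2.contourArea(x)>1500]
    return blue,cs
E
python3 - <<'E'
from meas import *
t=cv2.imread('pics/top0.png');c=cam('top')
blue,cs=boards(t,c)
for k in cs:
    r=cv2.minAreaRect(k); print('blue',r, cv2.contourArea(k))
k=[x for x in cs if cv2.minAreaRect(x)[0][0]<300][0]
box=cv2.boxPoints(cv2.minAreaRect(k)); hull=cv2.convexHull(k)
print('mat',[np.round(onz(c,b,.004),3) for b in box])
m=np.zeros_like(blue); cv2.fillConvexPoly(m,hull,255); m=cv2.erode(m,np.ones((5,5)))
nb=cv2.bitwise_and(m,cv2.bitwise_not(blue)); nb=cv2.morphologyEx(nb,cv2.MORPH_OPEN,np.ones((3,3)))
cs2,_=cv2.findContours(nb,cv2.RETR_EXTERNAL,cv2.CHAIN_APPROX_NONE)
for q in cs2:
    if cv2.contourArea(q)<150: continue
    P=np.array([onz(c,p[0],.009)[:2] for p in q],np.float32)*1000
    r=cv2.minAreaRect(P); print('board',np.round(r[0],1),np.round(r[1],1),round(r[2],1), cv2.minAreaRect(q)[0])
o=lambda x,y,z,:np.round(onz(c,(x/4+230,y/4+150),z),4)
tc=np.array([o(*p,.02) for p in [(457,260),(680,230),(730,528),(502,562)]]);print('tray',tc,tc.mean(0))
for e in [(0,1),(1,2),(2,3),(3,0)]:
    d=tc[e[1]]-tc[e[0]];print(np.linalg.norm(d),np.arctan2(d[1],d[0]))
print('plate',[o(*p,.012) for p in [(48,59),(388,65),(386,344),(38,342)]])
print('guard top',o(25,205,.115),o(390,210,.115))
print('box',[o(*p,.045) for p in [(93,350),(256,350),(259,510),(95,512)]])
print('dial red',o(241,419,.045),'line end',o(191,374,.089),'line start',o(170,420,.089))
print('ball',o(142,85,.095), 'rod',o(388,278,.13),o(203,277,.13),'hookbend',o(50,275,.12))
E
```

```text
blue ((180.6344757080078, 249.11380004882812), (64.00965118408203, 85.2992172241211), 9.272602081298828) 4452.0
mat [array([0.344, 0.407, 0.004]), array([0.6  , 0.379, 0.004]), array([0.568, 0.187, 0.004]), array([0.314, 0.22 , 0.004])]
board [400.6 353.4] [63.9 91.3] 68.3 (160.76394653320312, 266.896728515625)
board [511. 246.] [61.9 91.7] 75.4 (198.587158203125, 230.37615966796875)
board [523.3 336.2] [61.7 91.7] 75.3 (168.64593505859375, 226.27569580078125)
tray [[ 0.5553 -0.1901  0.02  ]
 [ 0.5784 -0.3579  0.02  ]
 [ 0.3541 -0.3884  0.02  ]
 [ 0.3293 -0.2208  0.02  ]] [ 0.454275 -0.2893    0.02    ]
0.16938255518204937 -1.4339923232527112
0.22636417561089475 -3.006442966286908
0.16942490962075207 1.7177016867694037
0.22807562342346016 0.13501429604913526
plate [array([0.7143, 0.1205, 0.012 ]), array([ 0.7097, -0.1393,  0.012 ]), array([ 0.4929, -0.1368,  0.012 ]), array([0.4944, 0.1229, 0.012 ])]
guard top [0.5738 0.1206 0.115 ] [ 0.5703 -0.1377  0.115 ]
box [array([0.4823, 0.0782, 0.045 ]), array([ 0.4823, -0.0409,  0.045 ]), array([ 0.3648, -0.0438,  0.045 ]), array([0.3635, 0.0745, 0.045 ])]
dial red [ 0.4313 -0.0303  0.045 ] line end [0.4569 0.0035 0.089 ] line start [0.4239 0.018  0.089 ]
ball [0.6682 0.041  0.095 ] rod [ 0.5178 -0.1357  0.13  ] [ 0.5185 -0.0067  0.13  ] hookbend [0.5221 0.1011 0.12  ]
```

Run:
```python
from h import *
s=cv2.imread('pics/side0.png'); crop(s,200,360,370,480,4.6,'s_b')
print(rel([.40,-.12,.225],-1.94), rel([.44,.30,.225],-1.94))
```

```text
(array([-31.55,  -0.05, -27.64]), np.float64(-0.779)) (array([-5.243e+01, -2.000e-02, -6.430e+01]), np.float64(-0.779))
```

View pics/s_b.png

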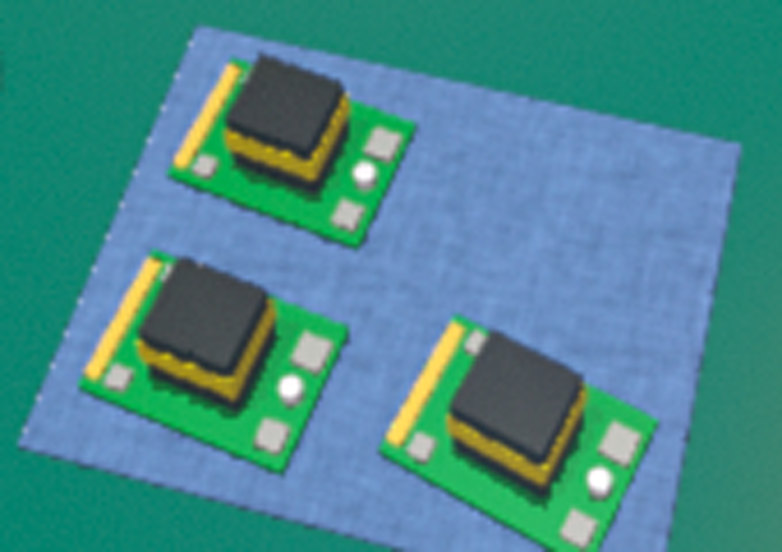

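Run:
```python
from h import *
ct,cs=cam('top'),cam('side')
S=lambda x,y:(x/4.6+200,y/4.6+360)
T=lambda x,y:(x/4+135,y/4+150)
for n,a,b in [('A',(289,104),(247,312)),('B',(207,315),(124,298)),('C',(516,395),(94,463))]:
    print(n,tri((ct,T(*b)),(cs,S(*a))))
S=lambda x,y:(x/4+180,y/4+190); T=lambda x,y:(x/4+230,y/4+150)
for n,a,b in [('ball',(117,360),(142,85)),('rod far end top',(432,133),(388,278)),('hookbend',(355,432),(50,275)),('guardtop L',(245,462),(25,205)),('tray c4',(716,206),(502,562)),('tray c1',(407,205),(457,260)),('box near L corner',(443,507),(93,350)),('bar ptr end top',(503,353),(191,374))]:
    print(n,tri((ct,T(*b)),(cs,S(*a))))
```

```text
A (array([0.50996937, 0.24481359, 0.04176586]), [array([0. , 0.4]), array([-0.7, -0.1])])
B (array([0.52176051, 0.3355929 , 0.04146776]), [array([0., 0.]), array([-0., -0.])])
C (array([0.40009337, 0.35195589, 0.04010362]), [array([ 0. , -0.1]), array([0.1, 0. ])])
ball (array([0.6681019 , 0.04098203, 0.09504006]), [array([0., 0.]), array([-0., -0.])])
rod far end top (array([ 0.51805373, -0.13577987,  0.12645284]), [array([0. , 0.2]), array([-0.2, -0. ])])
hookbend (array([0.52038268, 0.10094477, 0.12080469]), [array([0. , 0.5]), array([-0.7, -0.1])])
guardtop L (array([0.57336606, 0.12068307, 0.11388562]), [array([0. , 0.2]), array([-0.3, -0.1])])
tray c4 (array([ 0.33611651, -0.22242111,  0.00432718]), [array([ 0.1, -1.8]), array([2. , 0.4])])
tray c1 (array([ 0.55299843, -0.19031703,  0.01703306]), [array([0., 1.]), array([-1.1, -0.2])])
box near L corner (array([0.48238382, 0.0789684 , 0.03774228]), [array([-0. ,  0.4]), array([-0.5, -0.1])])
bar ptr end top (array([0.45704956, 0.00383889, 0.08424738]), [array([-0. ,  0.2]), array([-0.3, -0.1])])
```

Request:
arm_command(steps=[[-15,0,-13,-0.4],[-31.5,0,-27.6,-0.78],[-31.5,0,-27.6,-0.78],[-31.5,0,-27.6,-0.78],[-31.5,0,-27.6,-0.78]], hand=1)

```text
t: 0.78
tcp_pos: [0.3559, -0.2154, 0.4047]
ee_rot: [-1.571, -0.0, -1.936]
force: [1.4, -0.7, -0.3]
gripper_width: 1.0
```

```bash
python3 -c "
from h import *
print(rel([.43,.29,.225],-1.83))"
```

```text
(array([-4.986e+01, -4.000e-02, -1.112e+01]), np.float64(-0.106))
```

Request:
arm_command(steps=[[-50,0,-11,-0.1],[-50,0,-11,-0.1],[-50,0,-11,-0.1],[-50,0,-11,-0.1],[-50,0,-11,-0.1]])

```text
t: 1.4
tcp_pos: [0.4025, 0.0937, 0.4048]
ee_rot: [-1.57, 0.0, -1.839]
force: [0.7, -0.8, -0.4]
gripper_width: 1.001
```

```bash
python3 -c "
from h import *
print(rel([.43,.29,.225],-1.83))"
```

```text
(array([-19.66,  -0.02,  -2.55]), np.float64(-0.009))
```

```bash
python3 -c "
from h import *
im,s=snap('wrist','w1')"
```

Request:
arm_command(steps=[[-15,0,-2,0],[-15,0,-2,0],[-15,0,-2,0],[-15,0,-2,0]])

```text
t: 1.95
tcp_pos: [0.4231, 0.2427, 0.4041]
ee_rot: [-1.572, -0.001, -1.836]
force: [0.4, -0.1, -0.8]
gripper_width: 1.001
```

```bash
python3 -c "
from h import *
im,s=snap('wrist','w2'); print(s['tcp_pos'],s['ee_rot'])"
```

```text
[0.42307912 0.242707   0.40409572] [-1.57158789e+00 -6.38572214e-04 -1.83642661e+00]
```

View pics/w1.png

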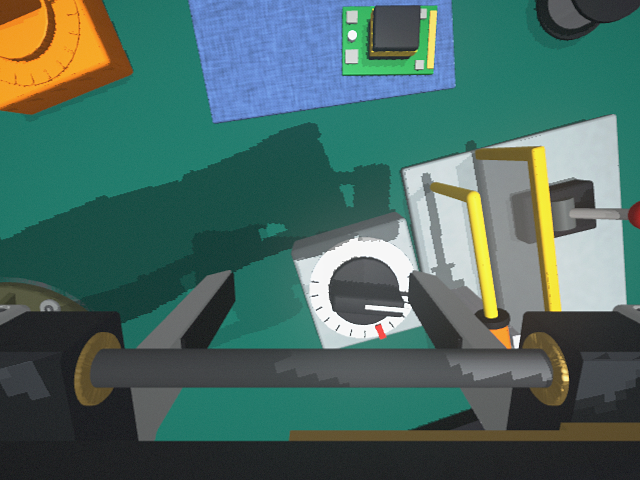

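View pics/w2.png

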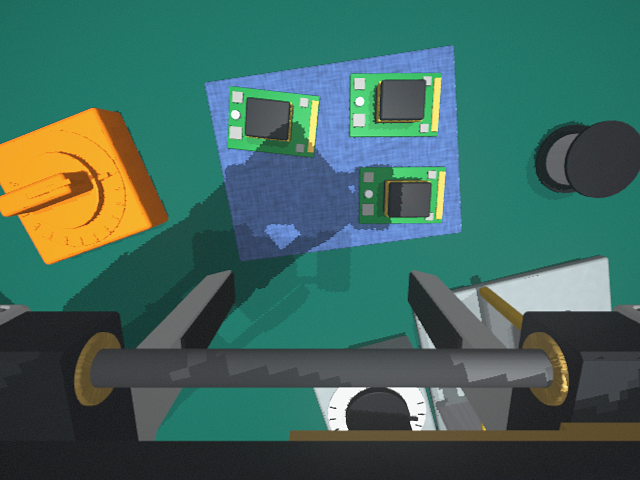

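Run:
```python
from h import *
s1=dict(tcp_pos=np.array([.4025,.0937,.4048]),ee_rot=np.array([-1.57,0,-1.839]))
s2=dict(tcp_pos=np.array([.42308,.24271,.4041]),ee_rot=np.array([-1.5716,-.0006,-1.8364]))
c1,c2=cam('wrist',s1),cam('wrist',s2)
print(tri((c1,(397.5,28)),(c2,(408,199.5))))
for n,p in [('A',(408,199.5)),('B',(403,100)),('C',(268.5,118.5))]: print(n,onz(c2,p,.045))
# board corners
for n,ps in [('A',[(359,167),(446,167),(444,223),(359,221)]),('B',[(350,73),(441,73),(440,137),(350,136)]),('C',[(229,86),(320,97),(315,157),(229,146)])]:
    P=np.array([onz(c2,p,.009)[:2] for p in ps]); r=cv2.minAreaRect((P*1000).astype(np.float32)); d=P[1]-P[0]; d2=P[2]-P[3]
    print(n,P.mean(0),r,np.arctan2(d[1],d[0]),np.arctan2(d2[1],d2[0]))
```

```text
(array([0.51284029, 0.24540789, 0.04186364]), [array([-1.6,  0.3]), array([ 1.4, -0.1])])
A [0.51086168 0.24624504 0.045     ]
B [0.52505367 0.33539146 0.045     ]
C [0.40342517 0.35233179 0.045     ]
A [0.51306429 0.24587918] ((513.266845703125, 245.25564575195312), (59.340309143066406, 93.5552978515625), 74.68136596679688) -0.26736077576903217 -0.29115921419066276
B [0.52538243 0.33524132] ((525.9840087890625, 334.82476806640625), (60.16663360595703, 93.10232543945312), 74.67375183105469) -0.26749338952835977 -0.27805814056364747
C [0.40309681 0.35228164] ((402.65802001953125, 352.18914794921875), (58.27085494995117, 91.83312225341797), 68.22796630859375) -0.3799935138280658 -0.3911693891994956
```

```bash
python3 -c "
from h import *
print(rel([.402,.3525,.225],-1.955))"
```

```text
(array([-10.14,  -0.08,  -4.96]), np.float64(0.117))
```

Request:
arm_command(steps=[[-10.1,5,-5,0.117],[-10.1,9,-5,0.117],[-10.1,9,-5,0.117],[-10.1,9,-5,0.117],[-10.1,9,-5,0.117]])

```text
t: 2.62
tcp_pos: [0.4024, 0.3511, 0.3163]
ee_rot: [-1.57, 0.002, -1.957]
force: [-0.4, -0.7, 0.2]
gripper_width: 0.999
```

```bash
python3 -c "
from h import *
print(rel([.402,.3525,.035],-1.955))
im,s=snap('wrist','w3')"
```

```text
(array([-0.1 , 10.13, -0.11]), np.float64(-0.002))
```

View pics/w3.png

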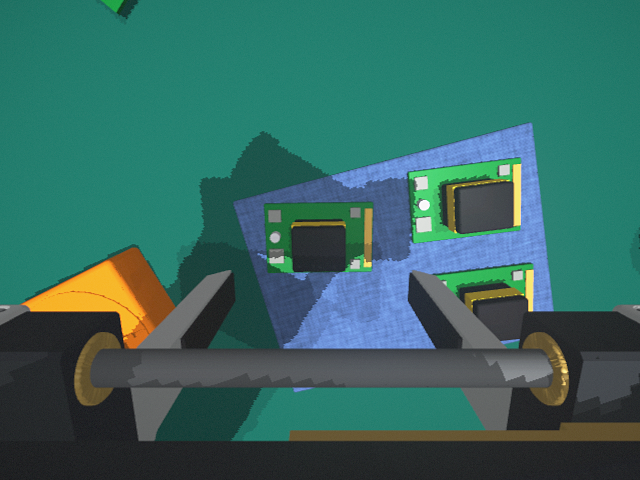

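Request:
arm_command(steps=[[-0.1,5,-0.1,0],[-0.1,9,-0.1,0],[-0.1,10.1,-0.1,0],[-0.1,10.1,-0.1,0]])

```text
t: 3.18
tcp_pos: [0.4017, 0.3533, 0.2147]
ee_rot: [-1.57, 0.001, -1.956]
force: [0.3, -0.3, 1.1]
gripper_width: 1.001
```

Request:
arm_command(steps=[[0,0,0,0],[0,0,0,0],[0,0,0,0],[0,0,0,0],[0,0,0,0]], hand=0, newtons=25)

```text
t: 3.8
tcp_pos: [0.4012, 0.3535, 0.2137]
ee_rot: [-1.571, 0.0, -1.956]
force: [0.6, 0.2, 0.2]
gripper_width: 0.507
```

Request:
arm_command(steps=[[0,-5,0,0],[0,-11,0,0],[0,-16,0,0],[0,-17,0,0]])

```text
t: 4.3
tcp_pos: [0.4011, 0.3535, 0.387]
ee_rot: [-1.568, 0.005, -1.956]
force: [0.3, 0.5, -0.8]
gripper_width: 0.079
```

Run:
```python
from h import *
t0=np.array([.4543,-.2893]);a=.136;Rm=np.array([[np.cos(a),-np.sin(a)],[np.sin(a),np.cos(a)]])
for x in (-.056,.056):
  for y in (-.0415,.0415):
    p=t0+Rm@[x,y]; print(x,y,p,rel([*p,.2],a-np.pi/2))
print(rel([.42,.0,.205],a-np.pi/2))
```

```text
-0.056 -0.0415 [ 0.40444371 -0.33800934] (array([63.97,  0.47, 26.27]), np.float64(-0.521))
-0.056 0.0415 [ 0.39319047 -0.25577574] (array([56.77,  0.5 , 22.14]), np.float64(-0.521))
0.056 -0.0415 [ 0.51540953 -0.32282426] (array([58.4 ,  0.53, 35.98]), np.float64(-0.521))
0.056 0.0415 [ 0.50415629 -0.24059066] (array([51.2 ,  0.55, 31.85]), np.float64(-0.521))
(array([32.06,  0.09, 15.02]), np.float64(-0.521))
```

```bash
python3 -c "
from h import *
im,s=snap('wrist','w4');im,s=snap('top','t4');crop(im,135,150,335,290,4,'t4c')"
```

```text
(no output)
```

View pics/w4.png

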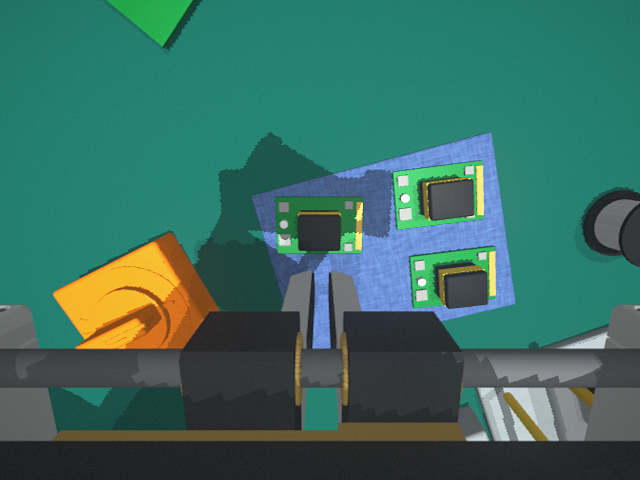

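View pics/t4c.png

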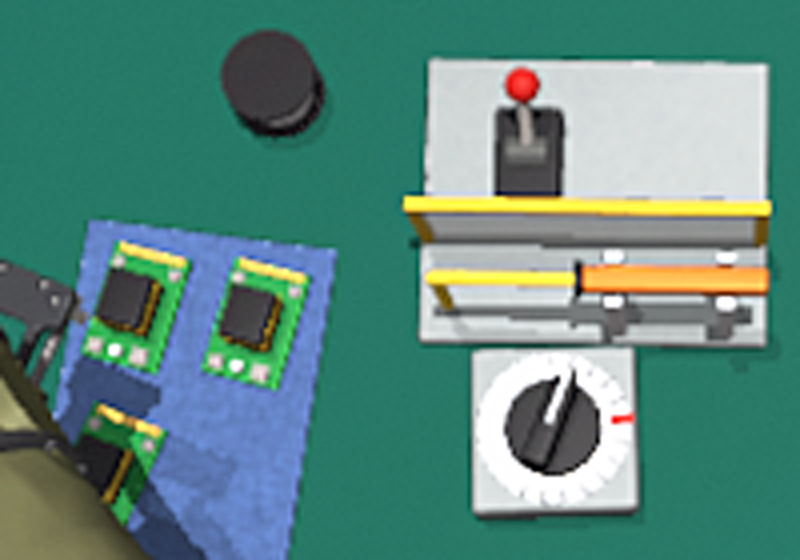

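Request:
arm_command(steps=[[0,0,0,0],[0,4,0,0],[0,8,0,0],[0,8,0,0],[0,8,0,0]], hand=0.8)

```text
t: 5.03
tcp_pos: [0.4014, 0.3536, 0.3045]
ee_rot: [-1.571, 0.0, -1.956]
force: [0.7, 0.3, 0.8]
gripper_width: 0.508
```

```bash
python3 -c "
from h import *
print(rel([.402,.3525,.035],-1.955))
"
```

```text
(array([0.09, 8.95, 0.1 ]), np.float64(-0.001))
```

Request:
arm_command(steps=[[0,2,0,0],[0,3,0,0],[0,4,0,0],[0,8.0,0,0],[0,8.9,0,0]])

```text
t: 5.65
tcp_pos: [0.4009, 0.3532, 0.2132]
ee_rot: [-1.572, -0.002, -1.956]
force: [0.2, 0.4, -0.8]
gripper_width: 0.803
```

Request:
arm_command(steps=[[0,0,0,0],[0,0,0,0],[0,0,0,0],[0,0,0,0],[0,0,0,0]], hand=0)

```text
t: 6.28
tcp_pos: [0.4013, 0.3535, 0.2152]
ee_rot: [-1.57, 0.001, -1.956]
force: [-1.7, -0.7, 5.9]
gripper_width: 0.426
```

Request:
arm_command(steps=[[0,0,0,0],[0,0,0,0],[0,0,0,0]])

```text
t: 6.65
tcp_pos: [0.4012, 0.3536, 0.2153]
ee_rot: [-1.57, 0.001, -1.956]
force: [-0.9, -0.7, 6.4]
gripper_width: 0.42
```

Request:
arm_command(steps=[[0,-5,0,0],[0,-11,0,0],[0,-16,0,0],[0,-17,0,0]])

```text
t: 7.15
tcp_pos: [0.4011, 0.3534, 0.3878]
ee_rot: [-1.568, 0.004, -1.956]
force: [-1.2, -0.6, -2.0]
gripper_width: 0.426
```

Run:
```python
from h import *
t0=np.array([.4543,-.2893]);a=.136;Rm=np.array([[np.cos(a),-np.sin(a)],[np.sin(a),np.cos(a)]])
for x in (-.056,):
  for y in (-.0415,.0415):
    p=t0+Rm@[x,y]; print(x,y,p,rel([*p,.2],a-np.pi/2))
print(rel([.42,.04,.205],-1.7))
im,s=snap('wrist','w5')
```

```text
-0.056 -0.0415 [ 0.40444371 -0.33800934] (array([63.96,  0.57, 26.27]), np.float64(-0.521))
-0.056 0.0415 [ 0.39319047 -0.25577574] (array([56.76,  0.59, 22.14]), np.float64(-0.521))
(array([28.34,  0.19, 13.52]), np.float64(-0.256))
```

View pics/w5.png

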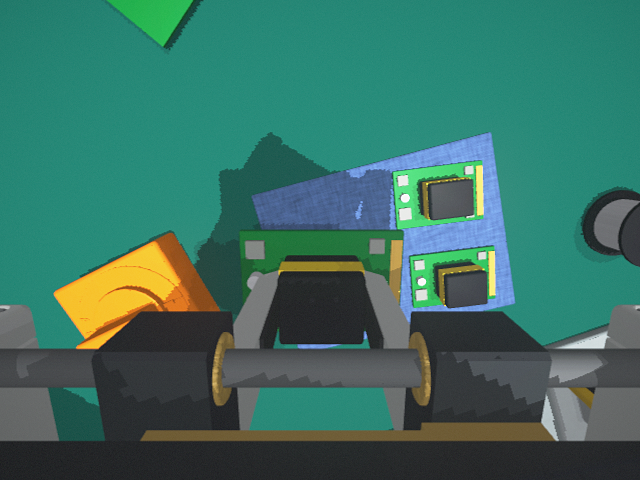

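Request:
arm_command(steps=[[28,0,13.5,-0.25],[28,0,13.5,-0.25],[28,0,13.5,-0.25],[28,0,13.5,-0.25],[28,0,13.5,-0.25]])

```text
t: 7.82
tcp_pos: [0.4206, 0.0432, 0.383]
ee_rot: [-1.573, -0.0, -1.706]
force: [1.0, 0.5, -1.2]
gripper_width: 0.424
```

Run:
```python
from h import *
print(rel([.404,-.338,.2],.136-np.pi/2))
```

```text
(array([37.99,  0.31,  3.48]), np.float64(-0.271))
```

Request:
arm_command(steps=[[6,0,0.6,-0.1],[12,0,1.2,-0.2],[18,0,1.8,-0.27],[24,0,2.4,-0.27],[30,0,3,-0.27]])

```text
t: 8.45
tcp_pos: [0.4098, -0.2582, 0.3828]
ee_rot: [-1.573, 0.002, -1.436]
force: [1.3, 0.1, -0.3]
gripper_width: 0.425
```

Run:
```python
from h import *
print(rel([.404,-.338,.1],.136-np.pi/2))
im,s=snap('wrist','w6')
```

```text
(array([ 7.85, 10.27, -1.62]), np.float64(-0.001))
```

View pics/w6.png

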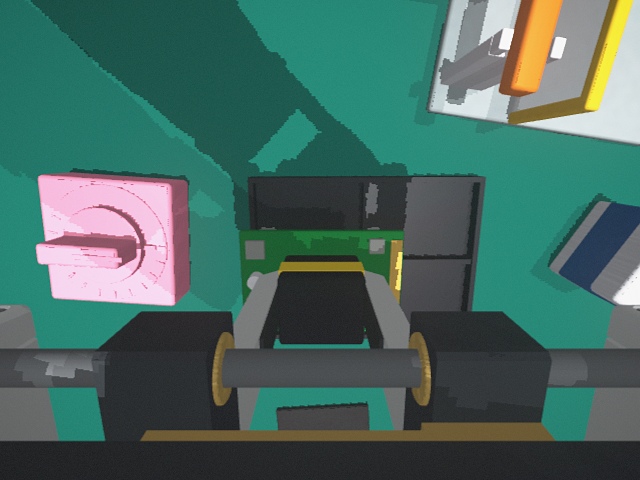

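Run:
```python
from h import *
s=env.observe();c=cam('wrist',s)
a,b=onz(c,(250,177),.02),onz(c,(485,177),.02);print(a,b,np.linalg.norm(b-a),np.arctan2(*(b-a)[1::-1]))
```

```text
[ 0.33463909 -0.22477208  0.02      ] [ 0.55775446 -0.19551417  0.02      ] 0.22502553779696038 0.13038956370356672
```

Request:
arm_command(steps=[[5.9,4,-1.2,0],[7.9,10,-1.6,0],[7.9,11,-1.6,0],[7.9,11,-1.6,0]])

```text
t: 9.0
tcp_pos: [0.4051, -0.3361, 0.2735]
ee_rot: [-1.573, 0.003, -1.436]
force: [-0.5, 0.6, -0.4]
gripper_width: 0.428
```

Run:
```python
from h import *
print(rel([.404,-.338,.036],.136-np.pi/2))
```

```text
(array([ 0.19,  5.75, -0.12]), np.float64(-0.001))
```

Request:
arm_command(steps=[[0.2,2,0,0],[0.2,4,0,0],[0.2,5,0,0],[0.2,5.6,0,0],[0.2,5.6,0,0]])

```text
t: 9.62
tcp_pos: [0.4056, -0.3385, 0.2192]
ee_rot: [-1.57, -0.0, -1.435]
force: [0.6, 0.2, -1.9]
gripper_width: 0.427
```

Request:
arm_command(steps=[[0,0,0,0],[0,0,0,0],[0,0,0,0],[0,0,0,0]], hand=0.7)

```text
t: 10.12
tcp_pos: [0.4054, -0.3387, 0.2187]
ee_rot: [-1.571, -0.0, -1.436]
force: [0.9, 0.0, 0.4]
gripper_width: 0.699
```

Request:
arm_command(steps=[[0,-5,0,0],[0,-11,0,0],[0,-16,0,0],[0,-17,0,0]])

```text
t: 10.62
tcp_pos: [0.4054, -0.3386, 0.392]
ee_rot: [-1.567, -0.004, -1.436]
force: [-0.3, -0.5, 0.3]
gripper_width: 0.701
```

Run:
```python
from h import *
im,s=snap('wrist','w7');im,s=snap('top','t7');crop(im,135,150,435,310,2.6,'t7c')
```

```text
(no output)
```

View pics/w7.png

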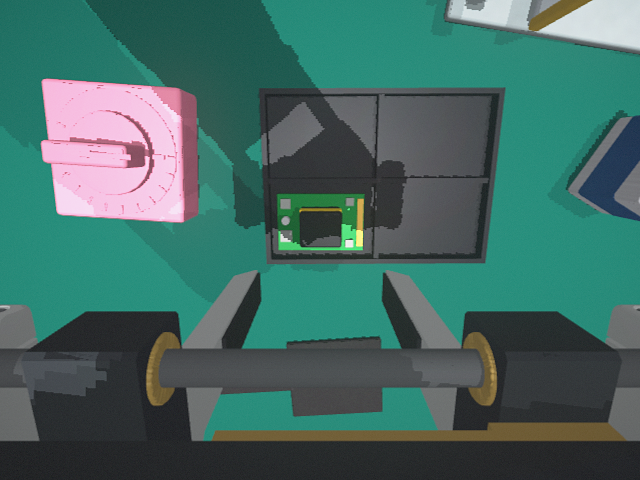

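View pics/t7c.png

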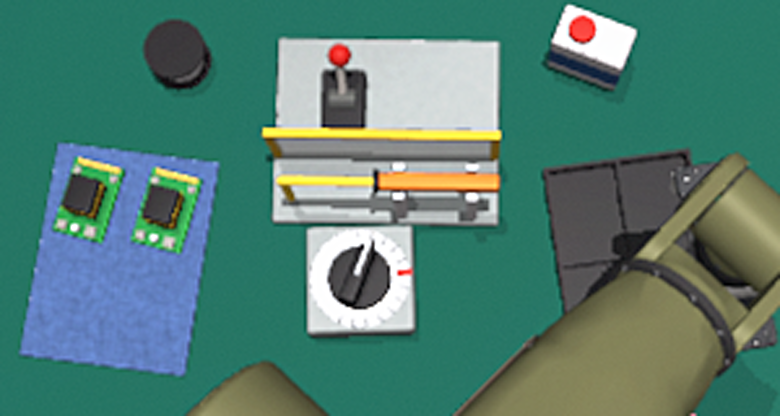

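Run:
```python
from h import *
print(rel([.42,-.06,.212],-1.6));print(rel([.5115,.2455,.212],-1.846))
```

```text
(array([-27.41,  -0.31,   5.2 ]), np.float64(0.164))
(array([-56.45,  -0.33,  18.38]), np.float64(0.41))
```

Request:
arm_command(steps=[[-29,0,9.5,0.2],[-29,0,9.5,0.2],[-29,0,9.5,0.2],[-29,0,9.5,0.2],[-29,0,9.5,0.2]])

```text
t: 11.35
tcp_pos: [0.4604, -0.0364, 0.3869]
ee_rot: [-1.573, 0.0, -1.636]
force: [-0.1, -0.2, 0.2]
gripper_width: 0.699
```

Run:
```python
from h import *
print(rel([.5115,.2455,.15],-1.846))
```

```text
(array([-28.46,   5.69,   3.28]), np.float64(0.21))
```

Request:
arm_command(steps=[[-6,0,0.6,0.1],[-12,0,1.3,0.2],[-18,0,2,0.21],[-24,2,2.7,0.21],[-28.5,5,3.3,0.21]])

```text
t: 11.98
tcp_pos: [0.5118, 0.2461, 0.3364]
ee_rot: [-1.572, -0.001, -1.845]
force: [0.6, -0.7, -0.3]
gripper_width: 0.698
```

Run:
```python
from h import *
im,s=snap('wrist','w8');print(rel([.5115,.2455,.12],-1.846))
```

```text
(array([0.36, 3.13, 0.13]), np.float64(0.003))
```

View pics/w8.png

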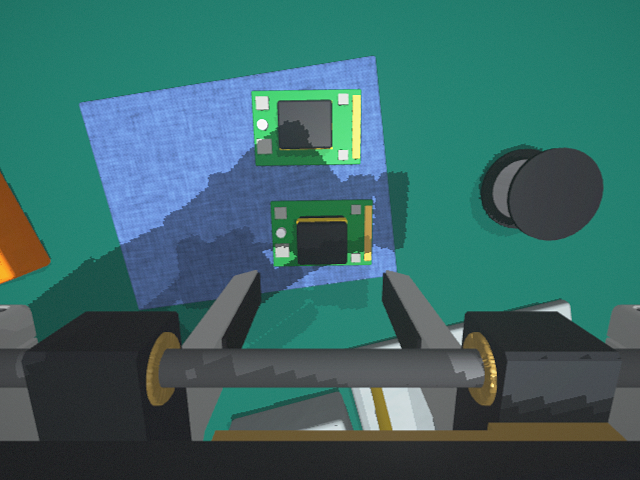

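Request:
arm_command(steps=[[0.1,5,0,0],[0.1,9,0,0],[0.1,11.5,0,0],[0.1,12.1,0,0],[0.1,12.1,0,0]])

```text
t: 12.65
tcp_pos: [0.5116, 0.2427, 0.2172]
ee_rot: [-1.572, -0.001, -1.846]
force: [-0.4, 0.4, 0.5]
gripper_width: 0.703
```

Request:
arm_command(steps=[[0,0,0,0],[0,0,0,0],[0,0,0,0],[0,0,0,0],[0,0,0,0]], hand=0)

```text
t: 13.28
tcp_pos: [0.5118, 0.2429, 0.2182]
ee_rot: [-1.57, 0.0, -1.846]
force: [-1.6, -1.0, 6.6]
gripper_width: 0.427
```

Request:
arm_command(steps=[[0,0,0,0],[0,0,0,0]])

```text
t: 13.52
tcp_pos: [0.5118, 0.2428, 0.2182]
ee_rot: [-1.57, 0.0, -1.846]
force: [-1.3, -0.4, 6.6]
gripper_width: 0.426
```

Request:
arm_command(steps=[[0,-5,0,0],[0,-11,0,0],[0,-16,0,0],[0,-17.5,0,0]])

```text
t: 14.02
tcp_pos: [0.5116, 0.2428, 0.3956]
ee_rot: [-1.567, 0.003, -1.846]
force: [-0.1, -0.5, -1.7]
gripper_width: 0.424
```

Run:
```python
from h import *
print(rel([.516,-.3235,.21],.136-np.pi/2)); print(rel([.44,-.06,.21],-1.6))
```

```text
(array([54.38,  0.47, 15.8 ]), np.float64(-0.411))
(array([31.09,  0.48,  1.33]), np.float64(-0.246))
```

Request:
arm_command(steps=[[27,0,2,-0.2],[27,0,2,-0.2],[27,0,2,-0.2],[27,0,2,-0.2],[27,0,2,-0.2]])

```text
t: 14.65
tcp_pos: [0.4567, -0.0249, 0.3915]
ee_rot: [-1.573, -0.0, -1.648]
force: [0.7, 0.1, -0.6]
gripper_width: 0.427
```

Run:
```python
from h import *
print(rel([.516,-.326,.21],.136-np.pi/2))
```

```text
(array([29.56,  0.14,  8.24]), np.float64(-0.214))
```

Request:
arm_command(steps=[[29.6,0,8.2,-0.21],[29.6,0,8.2,-0.21],[29.6,0,8.2,-0.21],[29.6,0,8.2,-0.21],[29.6,0,8.2,-0.21]])

```text
t: 15.28
tcp_pos: [0.5168, -0.3238, 0.391]
ee_rot: [-1.572, 0.002, -1.436]
force: [1.4, 0.3, -1.1]
gripper_width: 0.425
```

Run:
```python
from h import *
im,s=snap('wrist','w9');print(s['tcp_pos'],rel([.516,-.326,.1],.136-np.pi/2))
```

```text
[ 0.51683394 -0.32379378  0.39096623] (array([-0.36, 10.98,  0.  ]), np.float64(-0.005))
```

View pics/w9.png

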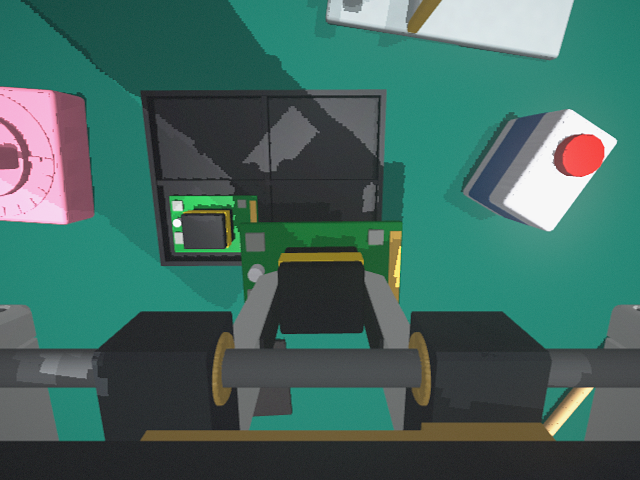

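Run:
```python
from h import *
s=env.observe();print(s['tcp_pos'],s['ee_rot'],rel([.516,-.326,.1],.136-np.pi/2))
```

```text
[ 0.51673095 -0.32957434  0.38984334] [-1.57319372e+00  4.34977303e-04 -1.43942112e+00] (array([-0.36, 10.98,  0.  ]), np.float64(-0.005))
```

Request:
arm_command(steps=[[-0.3,6,0,0],[-0.3,11,0,0],[-0.3,14.5,0,0],[-0.3,16.0,0,0],[-0.3,16.0,0,0]])

```text
t: 15.95
tcp_pos: [0.5163, -0.3186, 0.2319]
ee_rot: [-1.572, 0.001, -1.436]
force: [0.0, 0.5, -1.0]
gripper_width: 0.427
```

Run:
```python
from h import *
s=env.observe();print(s['tcp_pos'],s['ee_rot'],s['force'])
```

```text
[ 0.51632752 -0.31863445  0.23188758] [-1.57206023e+00  1.17027919e-03 -1.43579689e+00] [ 4.21421853e-05  4.79431587e-01 -1.00499286e+00]
```

Request:
arm_command(steps=[[0,0,0,0],[0,0,0,0],[0,0,0,0]])

```text
t: 16.32
tcp_pos: [0.5165, -0.3187, 0.2334]
ee_rot: [-1.57, -0.001, -1.436]
force: [0.1, -0.5, -1.2]
gripper_width: 0.423
```

Request:
arm_command(steps=[[0.7,0,0,0],[0.7,0,0,0],[0.7,1.3,0,0],[0.7,1.3,0,0],[0.7,1.3,0,0]])

```text
t: 16.95
tcp_pos: [0.5172, -0.3255, 0.2189]
ee_rot: [-1.572, 0.001, -1.436]
force: [-0.3, 0.2, -1.6]
gripper_width: 0.424
```

Request:
arm_command(steps=[[0,0,0,0],[0,0,0,0],[0,0,0,0],[0,0,0,0]], hand=0.7)

```text
t: 17.45
tcp_pos: [0.5173, -0.3256, 0.2197]
ee_rot: [-1.571, -0.0, -1.436]
force: [-0.6, 0.6, 0.6]
gripper_width: 0.703
```

Request:
arm_command(steps=[[0,-5,0,0],[0,-11,0,0],[0,-16,0,0],[0,-17,0,0]])

```text
t: 17.95
tcp_pos: [0.5173, -0.3256, 0.3934]
ee_rot: [-1.567, -0.004, -1.436]
force: [0.3, -0.1, 0.1]
gripper_width: 0.693
```

Run:
```python
from h import *
im,s=snap('wrist','w10');im,s=snap('top','t10');crop(im,135,150,435,310,2.6,'t10c')
print(rel([.523,.3355,.212],-1.845))
```

```text
(array([-65.43,  -0.23,   9.47]), np.float64(0.409))
```

View pics/w10.png

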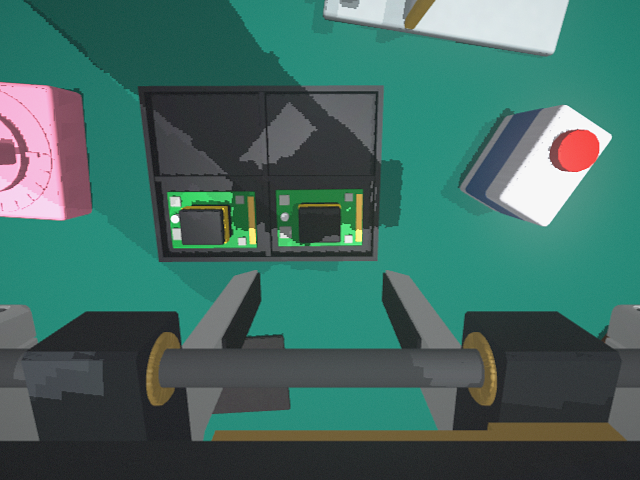

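View pics/t10c.png

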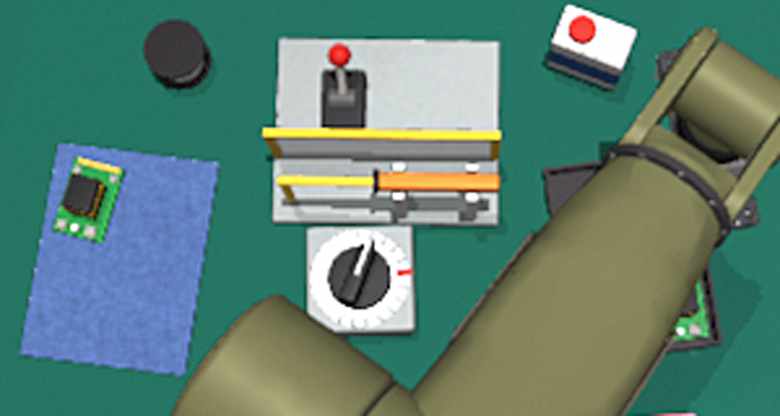

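Request:
arm_command(steps=[[-31,0,4.7,0.2],[-31,0,4.7,0.2],[-31,0,4.7,0.2],[-31,0,4.7,0.2],[-31,0,4.7,0.2]])

```text
t: 18.68
tcp_pos: [0.5217, -0.0116, 0.3877]
ee_rot: [-1.574, 0.0, -1.636]
force: [0.9, -0.5, -0.1]
gripper_width: 0.699
```

Request:
arm_command(steps=[[-28,0,-3,0.2],[-28,0,-3,0.2],[-28,0,-3,0.2],[-28,0,-3,0.2],[-28,0,-3,0.2]])

```text
t: 19.3
tcp_pos: [0.5097, 0.2705, 0.3873]
ee_rot: [-1.573, -0.002, -1.834]
force: [-0.2, -0.5, -0.2]
gripper_width: 0.701
```

Run:
```python
from h import *
im,s=snap('wrist','w11');print(s['tcp_pos'],rel([.523,.3355,.150],-1.845))
```

```text
[0.50973601 0.27046532 0.38727969] (array([-6.38,  5.71, -0.27]), np.float64(0.013))
```

View pics/w11.png

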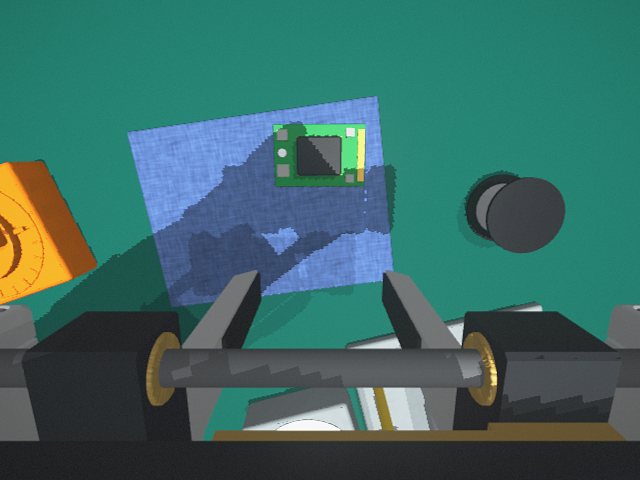

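Run:
```python
from h import *
s=env.observe();c=cam('wrist',s);print(onz(c,(319,156),.045),onz(c,(320,155),.009),s['tcp_pos'],rel([.5245,.335,.150],-1.845))
```

```text
[0.52435628 0.3387199  0.045     ] [0.52520393 0.33924429 0.009     ] [0.50932912 0.27320332 0.38712376] (array([-6.37,  5.7 , -0.12]), np.float64(0.013))
```

Request:
arm_command(steps=[[-4,0,-0.1,0.01],[-6.5,2,-0.1,0.01],[-6.5,5.7,-0.1,0.01],[-6.5,5.7,-0.1,0.01],[-6.5,5.7,-0.1,0.01]])

```text
t: 19.98
tcp_pos: [0.5267, 0.3306, 0.3332]
ee_rot: [-1.571, 0.0, -1.846]
force: [0.5, -0.7, 1.0]
gripper_width: 0.699
```

Run:
```python
from h import *
print(rel([.524,.3355,.0365],-1.845))
```

```text
(array([-0.39, 11.67, -0.39]), np.float64(-0.001))
```

Request:
arm_command(steps=[[-0.4,4,-0.3,0],[-0.4,8,-0.3,0],[-0.4,11,-0.3,0],[-0.4,11.7,-0.3,0],[-0.4,11.7,-0.3,0]])

```text
t: 20.6
tcp_pos: [0.5251, 0.3355, 0.217]
ee_rot: [-1.57, 0.001, -1.846]
force: [0.3, 0.5, -0.1]
gripper_width: 0.697
```

Request:
arm_command(steps=[[0,0,0,0],[0,0,0,0],[0,0,0,0],[0,0,0,0],[0,0,0,0]], hand=0)

```text
t: 21.22
tcp_pos: [0.5248, 0.3356, 0.2163]
ee_rot: [-1.57, 0.001, -1.846]
force: [-1.5, -0.3, 5.8]
gripper_width: 0.426
```

Request:
arm_command(steps=[[0,0,0,0],[0,0,0,0]])

```text
t: 21.48
tcp_pos: [0.5247, 0.3356, 0.2163]
ee_rot: [-1.57, 0.001, -1.846]
force: [-1.8, -1.0, 5.0]
gripper_width: 0.424
```

Request:
arm_command(steps=[[0,-5,0,0],[0,-11,0,0],[0,-16,0,0],[0,-17.5,0,0]])

```text
t: 21.98
tcp_pos: [0.5246, 0.3355, 0.3939]
ee_rot: [-1.568, 0.003, -1.846]
force: [-0.4, 0.8, -2.1]
gripper_width: 0.427
```

Run:
```python
from h import *
print(rel([.505,-.242,.212],.136-np.pi/2)); print(rel([.46,-.0,.21],-1.62))
```

```text
(array([5.611e+01, 5.000e-02, 1.379e+01]), np.float64(-0.411))
(array([34.04,  0.29,  2.89]), np.float64(-0.226))
```

Request:
arm_command(steps=[[28,0,6.5,-0.2],[28,0,6.5,-0.2],[28,0,6.5,-0.2],[28,0,6.5,-0.2],[28,0,6.5,-0.2]])

```text
t: 22.6
tcp_pos: [0.5107, 0.0459, 0.3894]
ee_rot: [-1.573, -0.0, -1.647]
force: [-0.3, 0.1, -0.9]
gripper_width: 0.424
```

Request:
arm_command(steps=[[26,0,3,-0.2],[26,0,3,-0.2],[26,0,3,-0.2],[26,0,3,-0.2],[26,0,3,-0.2]])

```text
t: 23.22
tcp_pos: [0.5212, -0.2161, 0.3889]
ee_rot: [-1.573, 0.001, -1.449]
force: [0.2, 0.8, -1.0]
gripper_width: 0.424
```

Run:
```python
from h import *
print(rel([.505,-.242,.1],.136-np.pi/2))
```

```text
(array([ 2.38, 10.89, -1.9 ]), np.float64(-0.014))
```

Request:
arm_command(steps=[[2.4,4,-1.9,-0.01],[2.4,9,-1.9,-0.01],[2.4,12,-1.9,-0.01],[2.4,12,-1.9,-0.01],[2.4,12,-1.9,-0.01]])

```text
t: 23.85
tcp_pos: [0.5061, -0.239, 0.2717]
ee_rot: [-1.57, -0.001, -1.435]
force: [0.3, -0.5, -0.3]
gripper_width: 0.422
```

Run:
```python
from h import *
s=env.observe();print(s['tcp_pos'],rel([.505,-.242,.038],.136-np.pi/2))
```

```text
[ 0.50613318 -0.23904586  0.27167025] (array([ 0.27,  5.37, -0.16]), np.float64(-0.0))
```

Request:
arm_command(steps=[[0.3,2,-0.1,0],[0.3,4,-0.1,0],[0.3,5,-0.1,0],[0.3,5.35,-0.1,0],[0.3,5.35,-0.1,0]])

```text
t: 24.48
tcp_pos: [0.5054, -0.2425, 0.2178]
ee_rot: [-1.57, -0.001, -1.436]
force: [1.0, 0.9, -0.8]
gripper_width: 0.421
```

Request:
arm_command(steps=[[0,0,0,0],[0,0,0,0],[0,0,0,0],[0,0,0,0]], hand=0.7)

```text
t: 24.98
tcp_pos: [0.5052, -0.2424, 0.2172]
ee_rot: [-1.571, -0.0, -1.436]
force: [-0.7, -0.4, 0.2]
gripper_width: 0.697
```

Request:
arm_command(steps=[[0,-5,0,0],[0,-11,0,0],[0,-16,0,0],[0,-17,0,0]])

```text
t: 25.48
tcp_pos: [0.5052, -0.2424, 0.3906]
ee_rot: [-1.566, -0.003, -1.436]
force: [0.2, -0.7, -0.5]
gripper_width: 0.705
```

Run:
```python
from h import *
im,s=snap('wrist','w12');im,s=snap('top','t12');
# dial from w1
s1=dict(tcp_pos=np.array([.4025,.0937,.4048]),ee_rot=np.array([-1.57,0,-1.839]))
crop(cv2.imread('pics/w1.png'),280,200,440,360,4,'w1d')
```

```text
(no output)
```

View pics/w12.png

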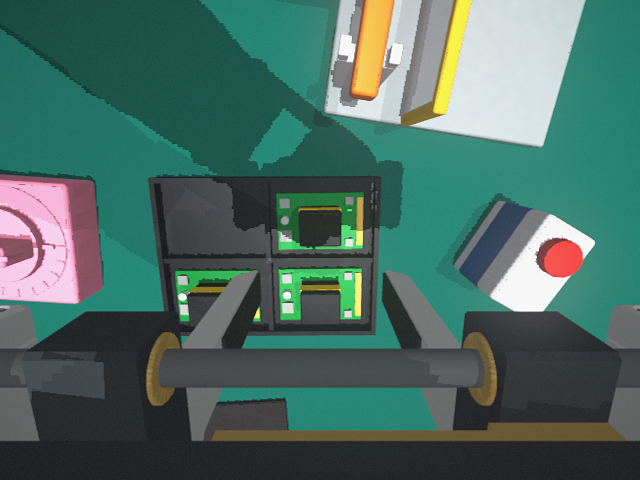

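View pics/w1d.png

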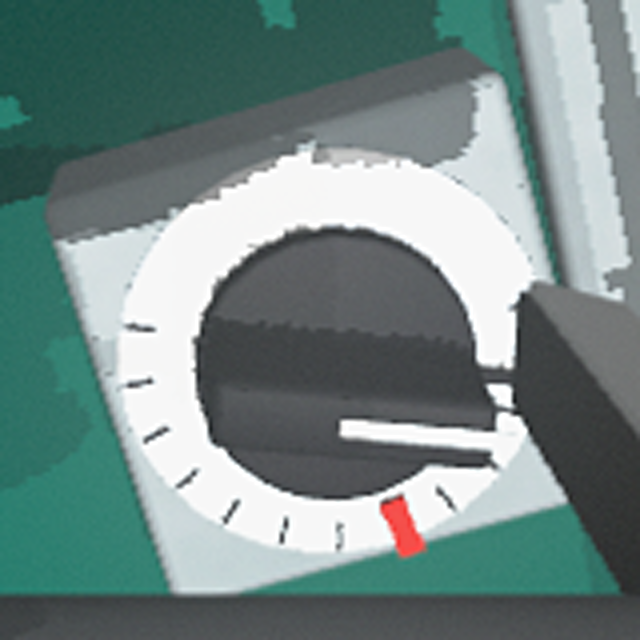

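Run:
```python
from h import *
print(rel([.425,-.10,.2],-np.pi/2))
```

```text
(array([-15.19,   0.75,  -6.02]), np.float64(0.135))
```

Request:
arm_command(steps=[[-6,0,-2.5,0.08],[-12,0,-5,0.135],[-15.2,0.7,-6,0.135],[-15.2,0.7,-6,0.135],[-15.2,0.7,-6,0.135]])

```text
t: 26.2
tcp_pos: [0.4255, -0.1002, 0.3793]
ee_rot: [-1.572, 0.0, -1.571]
force: [-0.2, -0.1, -0.0]
gripper_width: 0.703
```

Request:
arm_command(steps=[[0,0,0,0],[0,0,0,0]], hand=0.5)

```text
t: 26.45
tcp_pos: [0.4255, -0.1005, 0.3798]
ee_rot: [-1.571, 0.0, -1.572]
force: [-0.0, 0.0, -0.5]
gripper_width: 0.528
```

Run:
```python
from h import *
im,s=snap('wrist','w13');print(s['tcp_pos'],s['ee_rot'])
c=cam('wrist',s);p=proj(c,[.4232,.017,.056]);print(p)
x,y=int(p[0]),int(p[1]);crop(im,x-80,max(0,y-80),x+80,max(0,y-80)+160,4,'w13d')
im,s=snap('top','t13');crop(im,230,220,310,290,8,'t13d')
```

```text
[ 0.42549441 -0.10046146  0.37982698] [-1.57136709e+00  1.54455198e-04 -1.57165472e+00]
[317.85662595  92.21047328]
```

View pics/w13d.png

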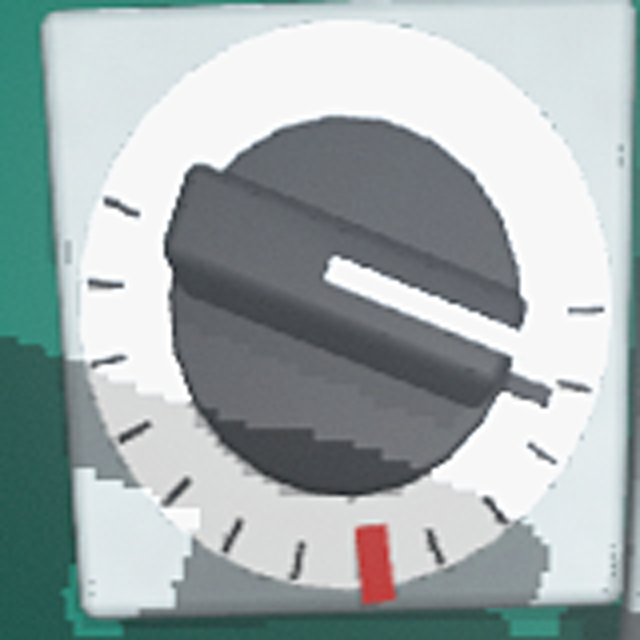

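View pics/t13d.png

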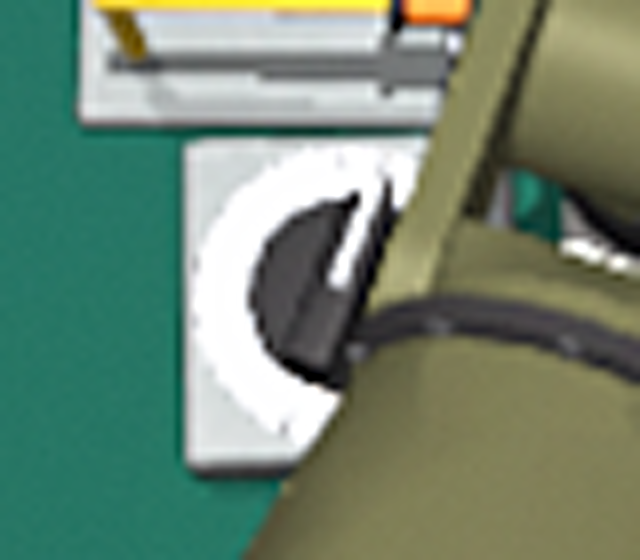

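```bash
cat > dial.py <<'E'
from h import *
E
python3 - <<'E'
from h import *
s=dict(tcp_pos=np.array([.42549,-.10046,.37983]),ee_rot=np.array([-1.5714,.00015,-1.57165]))
c=cam('wrist',s);f=lambda x,y,z:onz(c,(x/4+237,y/4+12),z)[:2]
ang=lambda d:np.arctan2(d[1],d[0])
for z in (.045,.047): print('ring ctr',f(345,305,z),'red',f(376,564,z))
d1,d2=f(170,305,.056),f(522,305,.056);d3,d4=f(345,115,.056),f(345,493,.056);print('disc',(d1+d2)/2,(d3+d4)/2,np.linalg.norm(d2-d1),np.linalg.norm(d4-d3))
a,b=f(186,207,.089),f(517,332,.089);print('bar',a,b,np.linalg.norm(b-a),(a+b)/2,ang(b-a))
# check height of bar: compare with top0 line end
C=(a+b)/2
print('red ang',ang(f(376,564,.046)-C), 'nib',ang(f(548,397,.06)-C),np.linalg.norm(f(548,397,.06)-C))
print(tri((c,(330/4+237,268/4+12)),(cam('top'),(168/4+230,421/4+150))))
E
```

```text
ring ctr [0.4275808  0.02180386] red [ 0.43423545 -0.03036901]
ring ctr [0.42757007 0.02146632] red [ 0.43418241 -0.03037485]
disc [0.42771886 0.01994683] [0.42752078 0.01907308] 0.07053902706034057 0.07046763176966017
bar [0.39939812 0.03048029] [0.45819044 0.00979001] 0.062326757069693275 [0.42879428 0.02013515] -0.33838556450778
red ang -1.4639984531324681 nib -0.4312545376020928 0.043396326599396746
(array([0.42415886, 0.02030968, 0.08623948]), [array([-0.7,  1.1]), array([-0.2, -0.2])])
```

Run:
```python
from h import *
print(rel([.4265,.019,.15],-.38))
```

```text
(array([-11.93,   5.  ,   0.11]), np.float64(-1.191))
```

Request:
arm_command(steps=[[-6,0,0.1,-0.18],[-11.9,0,0.1,-0.36],[-11.9,1,0.1,-0.54],[-11.9,2,0.1,-0.72],[-11.9,3,0.1,-0.9]])

```text
t: 27.18
tcp_pos: [0.4263, 0.0192, 0.3499]
ee_rot: [-1.571, -0.0, -0.665]
force: [-0.1, 0.0, -1.1]
gripper_width: 0.502
```

Run:
```python
from h import *
print(rel([.4265,.019,.12],-.38))
```

```text
(array([ 0.02,  4.99, -0.  ]), np.float64(-0.285))
```

Request:
arm_command(steps=[[0,1,0,-0.17],[0,3,0,-0.285],[0,4,0,-0.285],[0,4,0,-0.285],[0,4,0,-0.285]])

```text
t: 27.8
tcp_pos: [0.4264, 0.0191, 0.3107]
ee_rot: [-1.571, -0.001, -0.387]
force: [-1.0, 1.3, 0.6]
gripper_width: 0.501
```

Run:
```python
from h import *
im,s=snap('wrist','w14');print(s['tcp_pos'],s['ee_rot'])
```

```text
[0.42644011 0.01907321 0.31071428] [-1.57051615e+00 -6.96315667e-04 -3.87367781e-01]
```

View pics/w14.png

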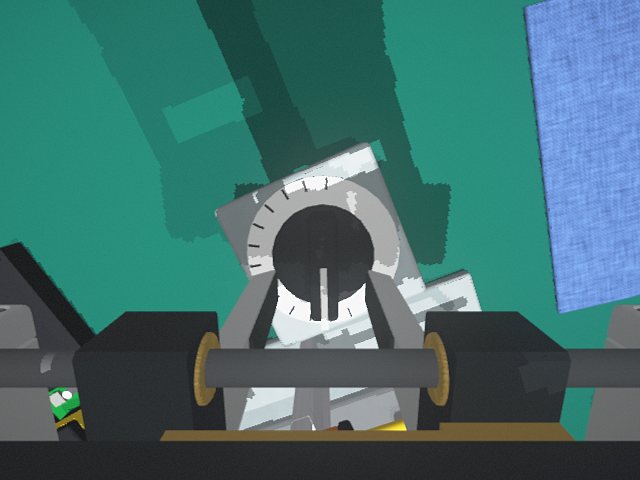

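Request:
arm_command(steps=[[0,2,0,0],[0,4,0,0],[0,4.9,0,0],[0,4.9,0,0]])

```text
t: 28.35
tcp_pos: [0.4263, 0.0191, 0.2612]
ee_rot: [-1.571, 0.0, -0.386]
force: [0.6, 0.3, 0.4]
gripper_width: 0.503
```

Request:
arm_command(steps=[[0,0,0,0],[0,0,0,0],[0,0,0,0],[0,0,0,0],[0,0,0,0]], hand=0, newtons=30)

```text
t: 28.98
tcp_pos: [0.4266, 0.0197, 0.2615]
ee_rot: [-1.569, -0.001, -0.386]
force: [4.5, 9.6, -0.3]
gripper_width: 0.191
```

Request:
arm_command(steps=[[0,0,0,0.1],[0,0,0,0.2],[0,0,0,0.3],[0,0,0,0.4],[0,0,0,0.5]])

```text
t: 29.6
tcp_pos: [0.4266, 0.0196, 0.2616]
ee_rot: [-1.569, -0.0, -0.889]
force: [4.6, 8.7, -0.0]
gripper_width: 0.187
```

Request:
arm_command(steps=[[0,0,0,0.1],[0,0,0,0.2],[0,0,0,0.3],[0,0,0,0.4],[0,0,0,0.5]])

```text
t: 30.22
tcp_pos: [0.4265, 0.0196, 0.2615]
ee_rot: [-1.569, 0.001, -1.389]
force: [2.4, 7.1, 1.4]
gripper_width: 0.19
```

Request:
arm_command(steps=[[0,0,0,0.05],[0,0,0,0.06],[0,0,0,0.06]])

```text
t: 30.6
tcp_pos: [0.4265, 0.0196, 0.2616]
ee_rot: [-1.569, 0.001, -1.446]
force: [2.4, 6.5, 0.5]
gripper_width: 0.19
```

Request:
arm_command(steps=[[0,0,0,0],[0,0,0,0],[0,0,0,0],[0,0,0,0]], hand=0.5)

```text
t: 31.1
tcp_pos: [0.4263, 0.0191, 0.2612]
ee_rot: [-1.571, -0.0, -1.446]
force: [0.4, -0.3, 0.6]
gripper_width: 0.495
```

Request:
arm_command(steps=[[0,-5,0,0],[0,-10,0,0],[6,-12,0,0],[12,-12,0,0],[12,-12,0,0]])

```text
t: 31.72
tcp_pos: [0.4412, -0.1029, 0.3812]
ee_rot: [-1.571, -0.0, -1.45]
force: [0.2, 1.2, 0.2]
gripper_width: 0.5
```

Run:
```python
from h import *
im,s=snap('wrist','w15')
c=cam('wrist',s);p=proj(c,[.4265,.019,.056]);print(p)
x,y=int(p[0]),int(p[1]);print(x-80,max(0,y-80));crop(im,x-80,max(0,y-80),x+80,max(0,y-80)+160,4,'w15d')
im,s=snap('top','t15');crop(im,135,150,435,310,2.6,'t15c')
```

```text
[320.79965688  85.12596409]
240 5
```

View pics/w15d.png

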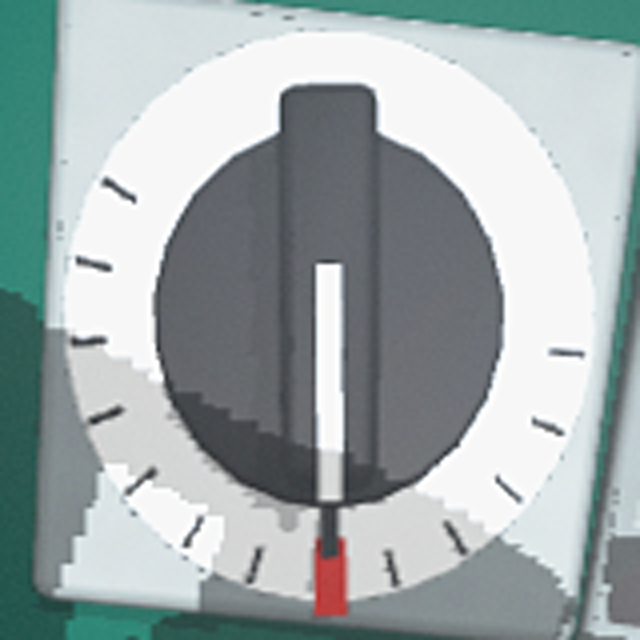

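View pics/t15c.png

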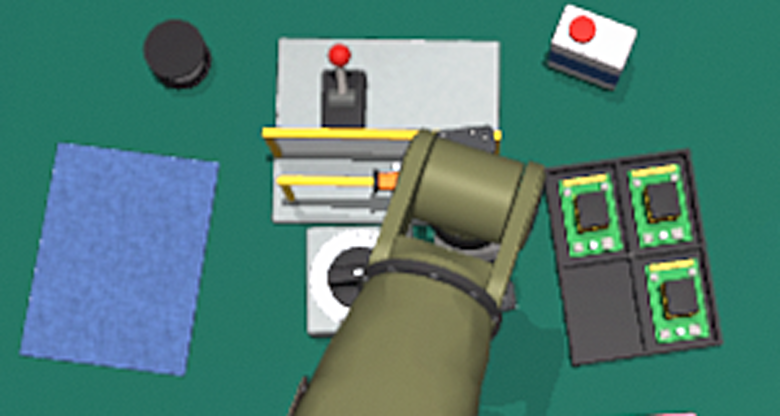

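Run:
```python
from h import *
im,s=snap('wrist','w16')
c=cam('wrist',s)
print(rel([.518,-.066,.20],-1.581))
```

```text
(array([-2.36,  0.09,  8.04]), np.float64(0.135))
```

View pics/w16.png

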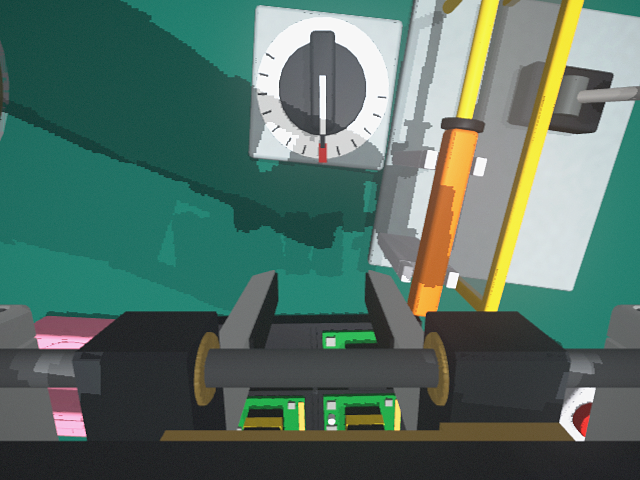

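Request:
arm_command(steps=[[-1,0,4,0.07],[-2.4,0,8,0.135],[-2.4,0,8,0.135],[-2.4,0,8,0.135],[-2.4,0,8,0.135]])

```text
t: 32.5
tcp_pos: [0.517, -0.066, 0.3813]
ee_rot: [-1.571, -0.0, -1.58]
force: [0.9, 0.5, -0.8]
gripper_width: 0.501
```

Run:
```python
from h import *
im,s=snap('wrist','w17')
c=cam('wrist',s);print(s['tcp_pos'],s['ee_rot'])
im,s=snap('side','s17');crop(im,200,140,360,340,3,'s17c')
```

```text
[ 0.51703809 -0.06603345  0.38133791] [-1.57069566e+00 -2.36640664e-05 -1.58028476e+00]
```

View pics/w17.png

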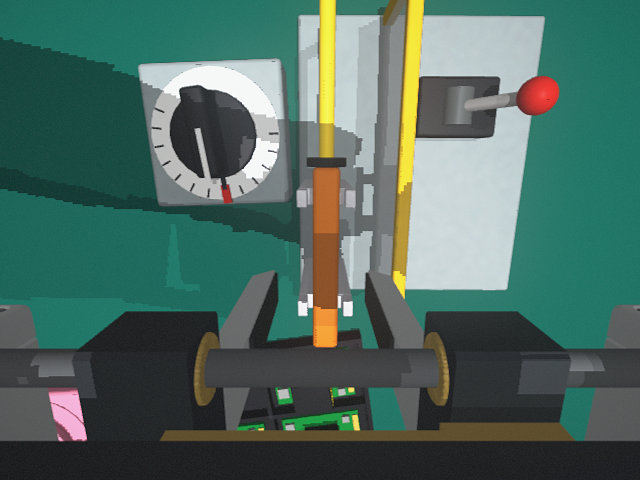

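View pics/s17c.png

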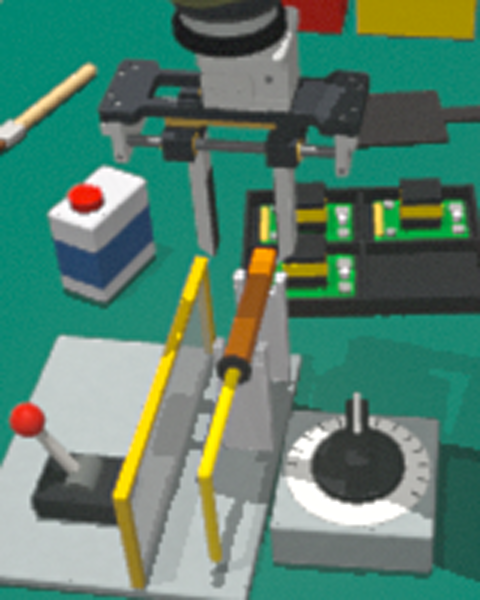

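Run:
```python
from h import *
s=dict(tcp_pos=np.array([.51704,-.06603,.38134]),ee_rot=np.array([-1.5707,0,-1.58028]));c=cam('wrist',s)
for n,p,z in [('hookend',(326.5,168),.13),('nearend',(325,322),.13),('tail',(325,345),.13),('postL',(326,198),.124),('postR',(325,308),.124),('guard',(407,200),.115),('ball',(538,96),.095),('bar',(328,60),.125)]: print(n,onz(c,p,z)[:2])
ct=cam('top')
print('ball tri',tri((c,(538,96)),(ct,(142/4+230,85/4+150)))[0])
```

```text
hookend [ 0.52141951 -0.0055963 ]
nearend [ 0.51952848 -0.11373321]
tail [ 0.51937138 -0.13206451]
postL [ 0.5210212 -0.025597 ]
postR [ 0.51966217 -0.10563395]
guard [ 0.57778401 -0.02872372]
ball [0.67161407 0.0411892 ]
bar [0.5228992  0.05897649]
ball tri [0.66451567 0.03967828 0.10722415]
```

Request:
arm_command(steps=[[0,0,0.25,0],[0,3,0.25,0],[0,6,0.25,0],[0,7.9,0.25,0],[0,7.9,0.25,0]])

```text
t: 33.22
tcp_pos: [0.52, -0.0663, 0.3012]
ee_rot: [-1.573, 0.0, -1.581]
force: [-0.2, -0.3, 0.9]
gripper_width: 0.5
```

Request:
arm_command(steps=[[0,0,0,0],[0,0,0,0],[0,0,0,0],[0,0,0,0],[0,0,0,0]], hand=0, newtons=50)

```text
t: 33.85
tcp_pos: [0.5202, -0.0662, 0.3027]
ee_rot: [-1.57, -0.0, -1.581]
force: [-1.6, -0.3, 5.8]
gripper_width: 0.188
```

Request:
arm_command(steps=[[0,0,0,0],[0,0,0,0]])

```text
t: 34.1
tcp_pos: [0.5202, -0.0662, 0.3026]
ee_rot: [-1.57, -0.0, -1.581]
force: [-1.2, 0.1, 6.1]
gripper_width: 0.189
```

Request:
arm_command(steps=[[0,-3,0,0],[0,-7,0,0],[0,-11,0,0],[0,-14,0,0],[0,-14,0,0]])

```text
t: 34.72
tcp_pos: [0.52, -0.0662, 0.4436]
ee_rot: [-1.568, -0.001, -1.581]
force: [0.4, -0.4, -2.5]
gripper_width: 0.185
```

Run:
```python
from h import *
s=env.observe();print(s['tcp_pos'],s['gripper_width'])
im,s=snap('wrist','w18')
im,s=snap('side','s18');crop(im,160,40,360,340,2,'s18c')
```

```text
[ 0.5200489  -0.06617231  0.44360242] 0.1846680315400375
```

View pics/w18.png

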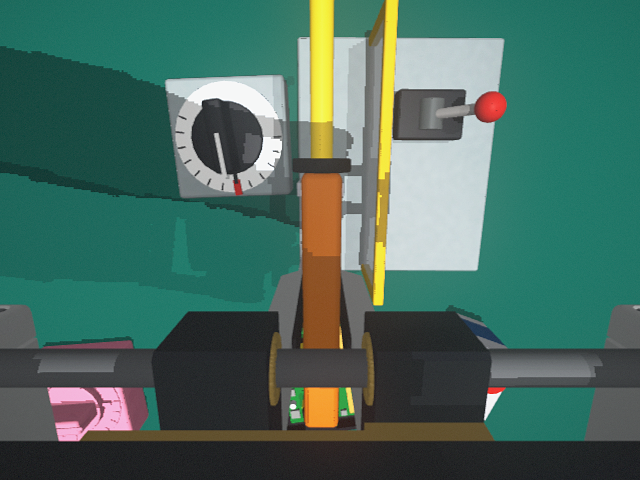

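View pics/s18c.png

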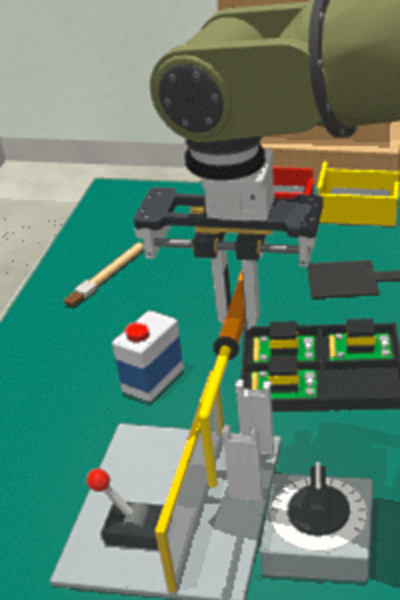

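Run:
```python
from h import *
print(rel([.712,-.124,.2636],-1.583))
```

```text
(array([ 5.59, -0.31, 19.25]), np.float64(0.002))
```

Request:
arm_command(steps=[[1.5,0,5,0],[3,0,10,0],[4.5,0,15,0],[5.6,0,19,0],[5.6,0,19.2,0]])

```text
t: 35.45
tcp_pos: [0.7135, -0.1249, 0.437]
ee_rot: [-1.577, 0.001, -1.581]
force: [-0.5, 1.0, -1.5]
gripper_width: 0.187
```

Request:
arm_command(steps=[[0,0,0,0],[0,0,0,0],[0,0,0,0]])

```text
t: 35.83
tcp_pos: [0.7109, -0.1238, 0.443]
ee_rot: [-1.57, -0.0, -1.581]
force: [-0.6, -0.6, -1.3]
gripper_width: 0.188
```

Run:
```python
from h import *
s=env.observe();print(s['tcp_pos'],s['gripper_width'])
im,s=snap('wrist','w19')
im,s=snap('side','s19');crop(im,130,40,350,340,2,'s19c')
im,s=snap('top','t19');crop(im,220,100,420,300,3,'t19c')
```

```text
[ 0.71092574 -0.12384403  0.44302888] 0.18759000532168452
```

View pics/w19.png

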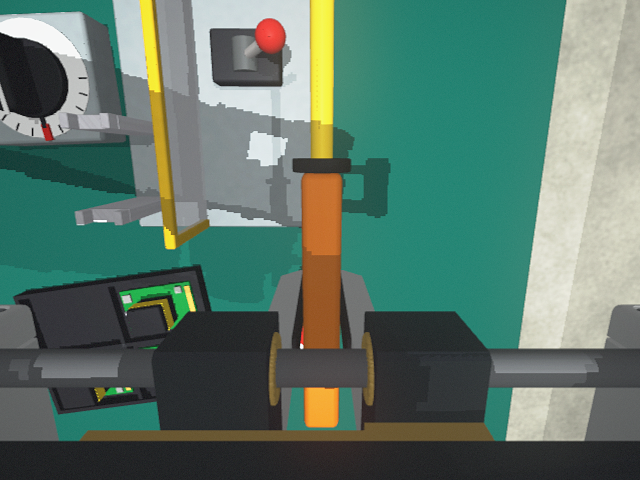

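View pics/s19c.png

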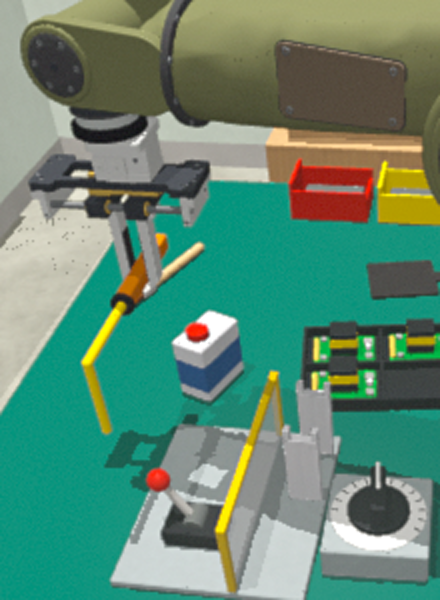

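View pics/t19c.png

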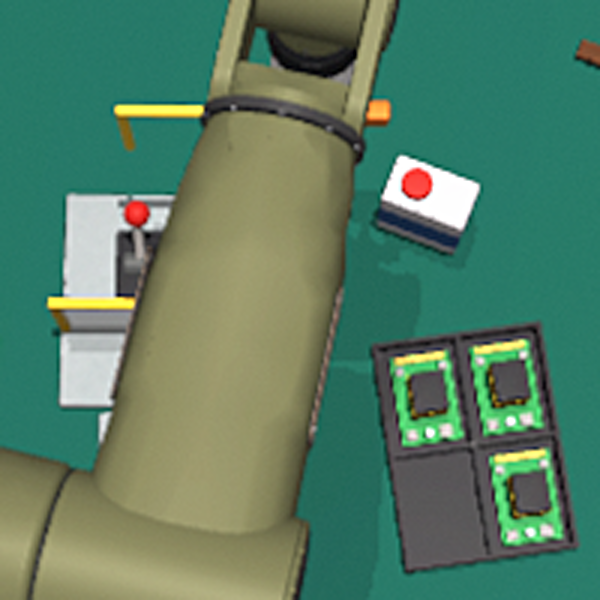

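Run:
```python
from h import *
t,s=cam('top'),cam('side')
S=lambda x,y:(x/2+130,y/2+40);T=lambda x,y:(x/3+220,y/3+100)
print('tip',tri((t,T(130,148)),(s,S(108,431))))
print('bend',tri((t,T(117,111)),(s,S(89,362))))
print('ball',tri((t,T(136,213)),(s,S(158,480))))
```

```text
tip (array([0.70992073, 0.04168239, 0.16674375]), [array([-0. , -0.1]), array([0.2, 0. ])])
bend (array([0.70853022, 0.04416614, 0.26343822]), [array([0.1, 0.4]), array([-0.5, -0.1])])
ball (array([0.66859217, 0.04141577, 0.0954757 ]), [array([0. , 0.1]), array([-0.1, -0. ])])
```

Request:
arm_command(steps=[[0,3,0,0],[0,6,0,0],[0,9,0,0],[0,9.7,0,0],[0,9.7,0,0]])

```text
t: 36.6
tcp_pos: [0.7116, -0.1241, 0.3459]
ee_rot: [-1.57, -0.0, -1.581]
force: [-0.1, 1.1, 0.0]
gripper_width: 0.186
```

Request:
arm_command(steps=[[0,0,-1,0],[0,0,-2,0],[0,0,-3,0],[0,0,-4,0],[0,0,-5,0]])

```text
t: 37.22
tcp_pos: [0.6613, -0.1236, 0.3471]
ee_rot: [-1.568, -0.001, -1.581]
force: [1.8, -0.1, -0.2]
gripper_width: 0.185
```

Run:
```python
from h import *
s=env.observe();print(s['tcp_pos'],s['force'])
im,s=snap('wrist','w20')
im,s=snap('side','s20');crop(im,130,40,350,340,2,'s20c')
```

```text
[ 0.66131571 -0.1236172   0.34709384] [ 1.83934397 -0.09757741 -0.22128042]
```

View pics/s20c.png

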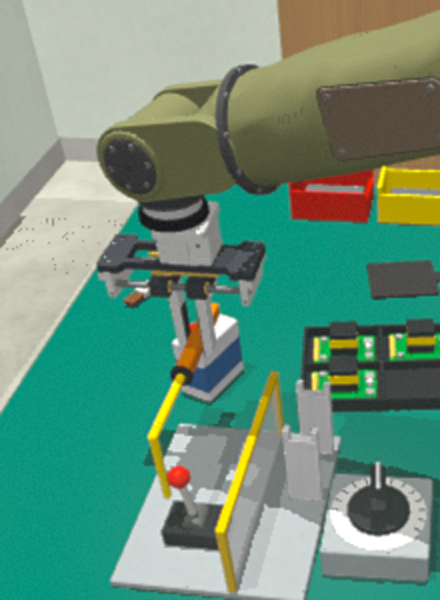

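View pics/w20.png

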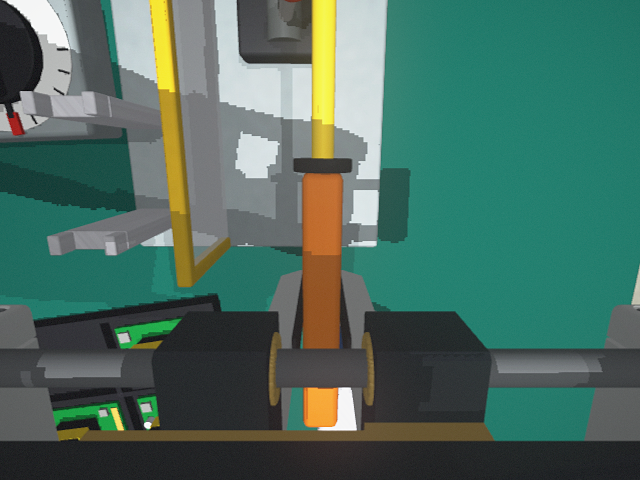

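Request:
arm_command(steps=[[0,0,-0.8,0],[0,0,-1.6,0],[0,0,-2.4,0],[0,0,-3.2,0],[0,0,-3.6,0]])

```text
t: 37.95
tcp_pos: [0.6251, -0.1233, 0.3453]
ee_rot: [-1.571, -0.0, -1.581]
force: [2.2, 0.3, -0.7]
gripper_width: 0.19
```

Request:
arm_command(steps=[[0,0,-0.2,0],[0,0,-0.4,0],[0,0,-0.5,0]])

```text
t: 38.33
tcp_pos: [0.6206, -0.1233, 0.3453]
ee_rot: [-1.57, -0.0, -1.581]
force: [3.3, -1.7, -0.7]
gripper_width: 0.186
```

Request:
arm_command(steps=[[0,0,-0.15,0],[0,0,-0.25,0],[0,0,-0.25,0]])

```text
t: 38.7
tcp_pos: [0.6181, -0.1232, 0.3453]
ee_rot: [-1.57, -0.0, -1.581]
force: [5.2, -1.0, 1.0]
gripper_width: 0.183
```

Run:
```python
from h import *
s=env.observe();print(s['tcp_pos'],s['force'])
im,s=snap('side','s21');crop(im,130,40,350,340,2,'s21c');crop(im,170,230,290,340,5,'s21z')
```

```text
[ 0.61808387 -0.12322214  0.34531318] [ 5.22326686 -1.02911332  1.01244507]
```

View pics/s21z.png

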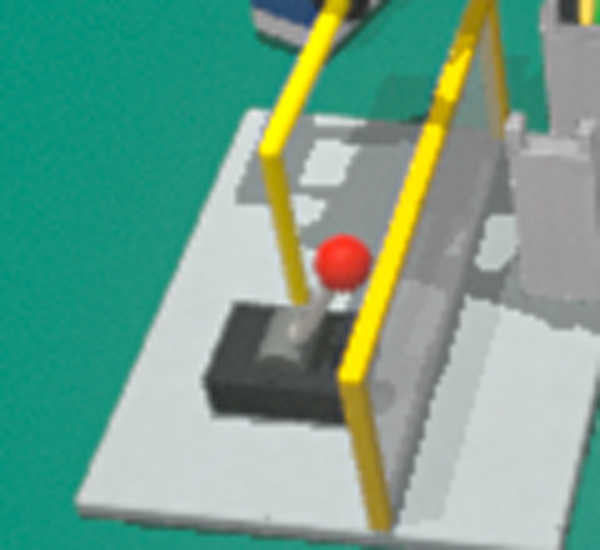

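Run:
```python
from h import *
o,d=ray(cam('side'),(343/5+170,263/5+230));k=(.0415-o[1])/d[1];print(o+k*d)
o,d=ray(cam('side'),(158/2+130,480/2+40));k=(.0415-o[1])/d[1];p0=o+k*d;print(p0)
for a in (.7,.8,.85,.9,1.): print(a,.6335-.07*np.sin(a-.5),.034+.07*np.cos(a-.5))
```

```text
[0.60094207 0.0415     0.09436652]
[0.66831554 0.0415     0.09553621]
0.7 0.6195931468443456 0.10260466044888693
0.8 0.6128135855337061 0.10087355423879242
0.85 0.6094971534781184 0.09975608989931653
0.9 0.6062407160383945 0.09847426958020196
1.0 0.5999402122977058 0.0954307793323261
```

Request:
arm_command(steps=[[0,0,1,0],[0,0,2,0],[0,-4,2,0],[0,-8,2,0],[0,-9.8,2,0]])

```text
t: 39.38
tcp_pos: [0.6383, -0.1232, 0.4449]
ee_rot: [-1.569, -0.001, -1.58]
force: [0.6, -0.4, -1.4]
gripper_width: 0.187
```

Request:
arm_command(steps=[[0,0,0,0],[0,0,0,0]])

```text
t: 39.62
tcp_pos: [0.6382, -0.1234, 0.441]
ee_rot: [-1.574, 0.001, -1.581]
force: [0.1, 0.1, -0.9]
gripper_width: 0.185
```

Run:
```python
from h import *
s=env.observe();print(s['tcp_pos'],s['force'],rel([.5202,-.0662,.2636],-1.581))
im,s=snap('side','s22');crop(im,130,40,350,340,2,'s22c')
im,s=snap('wrist','w22')
```

```text
[ 0.63821597 -0.12338546  0.44102613] [ 0.12702106  0.12492445 -0.94521519] (array([ -5.6 ,  -0.22, -11.86]), np.float64(0.0))
```

View pics/s22c.png

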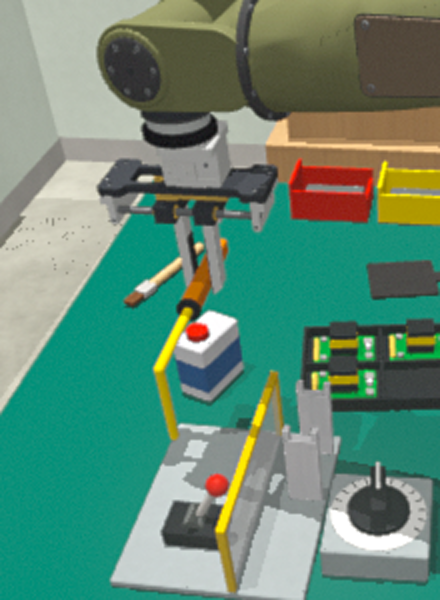

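View pics/w22.png

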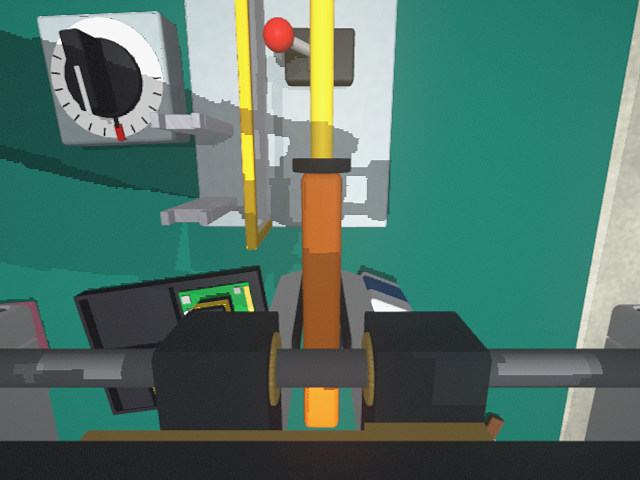

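Request:
arm_command(steps=[[-2,0,-4,0],[-4,0,-8,0],[-5.6,0,-11.8,0],[-5.6,0,-11.8,0],[-5.6,0,-11.8,0]])

```text
t: 40.35
tcp_pos: [0.5209, -0.0664, 0.4429]
ee_rot: [-1.571, -0.0, -1.581]
force: [0.4, 1.1, -0.3]
gripper_width: 0.187
```

Request:
arm_command(steps=[[0,0,0,0],[0,0,0,0]])

```text
t: 40.6
tcp_pos: [0.5211, -0.0665, 0.4427]
ee_rot: [-1.571, 0.0, -1.581]
force: [-0.6, -0.4, -0.9]
gripper_width: 0.187
```

Run:
```python
from h import *
s=env.observe();print(s['tcp_pos'],s['force'],rel([.5202,-.0662,.1226],-1.581))
```

```text
[ 0.52108906 -0.06647932  0.44269967] [-0.55699234 -0.37954937 -0.90639267] (array([-0.03, 14.01, -0.08]), np.float64(-0.0))
```

Request:
arm_command(steps=[[0,4,-0.1,0],[0,8,-0.1,0],[0,11,-0.1,0],[0,12.5,-0.1,0],[0,12.5,-0.1,0]])

```text
t: 41.22
tcp_pos: [0.5198, -0.0663, 0.3177]
ee_rot: [-1.572, 0.0, -1.581]
force: [-0.2, 0.5, -1.2]
gripper_width: 0.185
```

Request:
arm_command(steps=[[0,0.7,0,0],[0,1.2,0,0],[0,1.4,0,0],[0,1.4,0,0]])

```text
t: 41.72
tcp_pos: [0.5196, -0.0662, 0.3042]
ee_rot: [-1.571, -0.0, -1.581]
force: [0.0, 0.4, -1.7]
gripper_width: 0.186
```

Run:
```python
from h import *
im,s=snap('side','s23');crop(im,200,140,360,340,3,'s23c')
```

```text
(no output)
```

View pics/s23c.png

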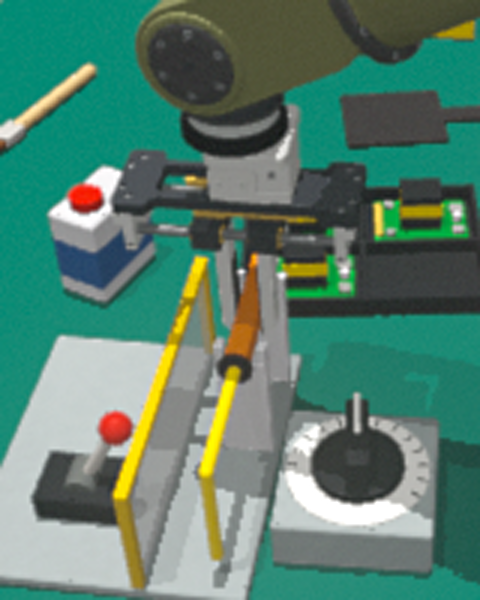

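Request:
arm_command(steps=[[0,0.15,0,0],[0,0.15,0,0]])

```text
t: 42.02
tcp_pos: [0.5196, -0.0662, 0.3027]
ee_rot: [-1.571, 0.0, -1.581]
force: [0.7, 0.3, -1.2]
gripper_width: 0.187
```

Request:
arm_command(steps=[[0,0,0,0],[0,0,0,0],[0,0,0,0],[0,0,0,0],[0,0,0,0]], hand=0.5)

```text
t: 42.65
tcp_pos: [0.5196, -0.0662, 0.3026]
ee_rot: [-1.571, 0.0, -1.581]
force: [-0.0, 0.6, 0.4]
gripper_width: 0.499
```

Request:
arm_command(steps=[[0,-2,0,0],[0,-6,0,0],[0,-12,0,0],[0,-18,0,0],[0,-18,-3,0]])

```text
t: 43.28
tcp_pos: [0.4897, -0.0658, 0.4869]
ee_rot: [-1.563, -0.001, -1.581]
force: [0.6, -0.9, -0.3]
gripper_width: 0.501
```

Request:
arm_command(steps=[[0,0,-6,0],[0,0,-12,0],[0,0,-15,0],[0,0,-15,0]])

```text
t: 43.78
tcp_pos: [0.3383, -0.0643, 0.4833]
ee_rot: [-1.569, -0.001, -1.581]
force: [0.3, 0.2, 0.5]
gripper_width: 0.499
```

Run:
```python
from h import *
im,s=snap('side','s24');crop(im,170,140,370,340,3,'s24c')
im,s=snap('top','t24');crop(im,220,140,420,300,4,'t24c')
im,s=snap('wrist','w24')
```

```text
(no output)
```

View pics/s24c.png

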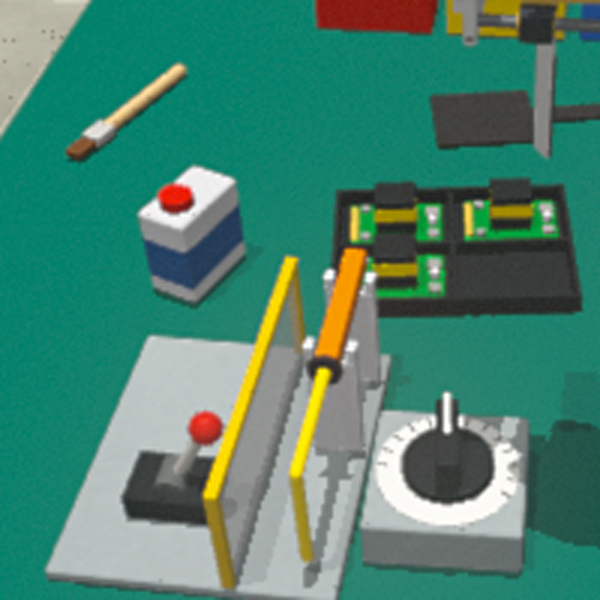

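View pics/t24c.png

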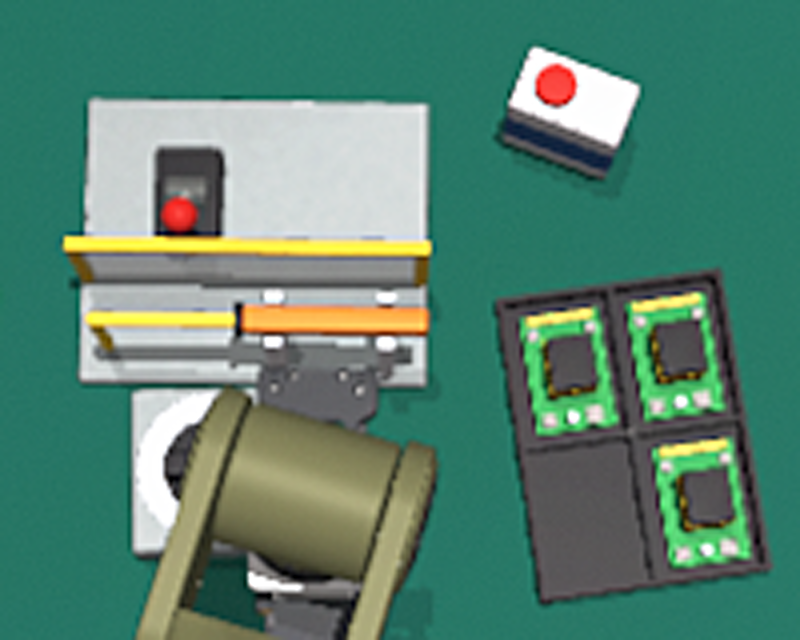

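View pics/w24.png

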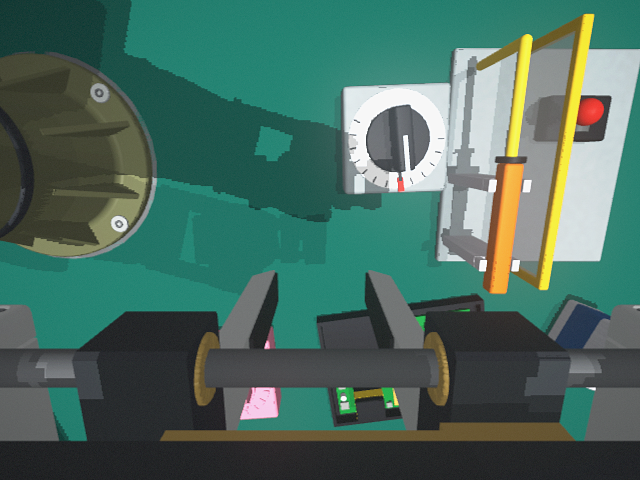

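All checks look right in these pictures: the rod is in both slots, the switch leans to the guard, the pointer stands at the red marker, and the three boards sit flat in bays. I'm handing it in.

```bash
python3 -c "
from bench import workorder
print(workorder.sign_off())"
```

```text
the job is handed in; nothing more can be done
None
```

The job is done and handed in; no verdict was reported. The robot's clock read about 44 s of the 208 s allowed. The final pictures showed nothing out of place.

**What I did:**
- **Boards:** All three boards on the mat went into separate bays of the tray. My first close on a board missed because I lifted before the fingers had shut. The board had not moved, and I repeated the grip.
- **Dial:** I gripped the bar and turned it about 1.06 rad clockwise.
- **Switch:** I lifted the rod over the guard and pulled the red ball fully over with the hook. The hand stayed clear of the switch.
- **Rod:** I laid it back in both slots of its rest and moved the arm clear.

**What the last checks showed:**
- **Boards:** All three lie flat in their bays and the mat is empty.
- **Dial:** In the close picture right after the turn, the pointer nib and the red marker line up within about a pixel. The last wrist view shows it unchanged.
- **Switch:** While the hook held it, the ball was at x = 0.601 m, which is about 0.98 rad. The final pictures still show it leaning to the guard.
- **Rod:** The gripper let go within 1 mm of where it had picked the rod up, and the rod looks seated in both posts.
- **Other items:** The tin and paddle show no movement. The reel is outside the closest final pictures but showed no movement in earlier ones, and no move went near it.

**Disagreements:**
- **Block tops:** My two-view heights came out about 5 mm lower than the text (42 mm against 47 mm).
- **Tray edge and dial centre:** The top and wrist cameras differed by 4–5 mm; I used values between the two.

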